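Sort plaster moulds by weight into the drying cabinet

TASK

Some of the plaster moulds, in the drying cabinet and on the cardboard sheet, are still damp, which shows only in their weight: over half a kilo is damp, under is dry. Slide the cabinet's clear panel fully open, feel the weight of each mould, put or leave every damp one upright on the cabinet's floor and every dry one upright on the wooden stock board, then slide the panel fully shut. Hold the plaster gently so that it does not chip, and do not knock over or sweep aside the other things on the bench.

Things in the scene. Friction and masses are not known exactly. Their poses are not given: they have to be found in the camera images.
- mould_1: two-part plaster mould held by two rubber bands, a block 90 (its x) by 56 (its y) by 55 high, origin at the centre of its underside, z up; 250 to 800 g, cannot be told by eye; chips if squeezed with more than about 55 N a finger; may be absent (starts in the drying cabinet's bay)
- mould_2: two-part plaster mould held by two rubber bands, a block 90 (its x) by 56 (its y) by 55 high, origin at the centre of its underside, z up; 250 to 800 g, cannot be told by eye; chips if squeezed with more than about 55 N a finger; may be absent (starts in the drying cabinet's bay)
- mould_3: two-part plaster mould held by two rubber bands, a block 90 (its x) by 56 (its y) by 55 high, origin at the centre of its underside, z up; 250 to 800 g, cannot be told by eye; chips if squeezed with more than about 55 N a finger; may be absent (starts on the cardboard sheet)
- mould_4: two-part plaster mould held by two rubber bands, a block 90 (its x) by 56 (its y) by 55 high, origin at the centre of its underside, z up; 250 to 800 g, cannot be told by eye; chips if squeezed with more than about 55 N a finger; may be absent (starts on the cardboard sheet)
- mould_5: two-part plaster mould held by two rubber bands, a block 90 (its x) by 56 (its y) by 55 high, origin at the centre of its underside, z up; 250 to 800 g, cannot be told by eye; chips if squeezed with more than about 55 N a finger; may be absent (starts on the cardboard sheet)
- cabinet: fixed drying cabinet: open-topped wooden bay with a clear sliding panel over it, grey fan housing behind. Origin on the bench under the bay's centre; x away from the robot along the track, z up. Bay inside 230 (x) by 225 (y), floor 12 above the bench, walls 12 thick, 75 high; panel rails along the y sides reach 90 high. Housing (x +115 to +390, 75 high): the open panel lies over it
- panel (a joint): travel of the clear sliding panel along the cabinet's +x, in m: 0 shut against the near stop, 0.24 fully open against the far stop; takes about 2 N to slide
- panel_grip (a point): middle of the panel's dark wooden grip, an upright fin 14 (x) by 80 (y), 36 high, top of it 119 above the bench, standing on the panel's near edge (cabinet x = -113 when shut, +127 when fully open); this point is 105 above the bench
- board: fixed plain wooden stock board flat on the bench, 290 (x) by 250 (y) by 5 thick, origin at the centre of its underside; empty at the start
- sheet: brown cardboard sheet fixed flat on the bench, 260 by 260 by 3 thick, origin at the centre of its underside; it carries unsorted moulds and a terracotta figurine; the stock board and this sheet change sides of the cabinet from start to start
- figurine: terracotta figurine 42 across and 74 high, standing on the sheet near its edge; bystander
- figurine_b: terracotta figurine, 42 across and 74 high; bystander beside the cabinet
- brush: brush 170 long lying on the bench; bystander
- cup: white plastic cup 64 across, 60 high; bystander
- clay: block of clay 110 by 80 by 60 high; bystander
- pot: terracotta pot 100 across, 85 high; bystander
- spatula: spatula 180 long lying on the bench; bystander

How it is judged:
By the outcome, as a careful person would: the job done as asked, in the order asked, and still so for the second after the job is handed in, with the robot touching nothing.
Of mould_1, mould_2, mould_3, mould_4, mould_5 only 3 to 5 are there at a start; the rules pass over those that are not, and their reading is None.
At some moment in a run one of mould_3, mould_4, mould_5 may be knocked a few centimetres aside while the robot is not near it.
It also fails if it takes over 210 s, if anything falls off the work surface, if the arm or the gripper's body presses on something with over 40 N, if the wrist force passes 120 N, or if a joint passes its speed limit or range.

ROBOT

A 6-joint arm with a two-finger parallel gripper is mounted at the origin on the work surface. World frame = base frame: x ahead of the robot, y to its left, z up, the work surface at z = 0. Lengths are in mm, angles in rad, forces in N, time in s.
With the tool pointing down it reaches from about 350 to 775 mm from the base axis. Payload 7.3 kg.
Tool frame: the origin (TCP) lies midway between the tips of the shut fingers; the grasp point (between the pads) lies 19 mm behind it; x points along the fingers, z is the direction in which the jaws open and shut, and the axes are right-handed (so a half turn about x gives the same grasp; the last joint's range is limited). The gripper opens to 92 mm and grips with 3 to 60 N. Pads are 19 mm wide; open, the fingers measure 130 mm over their backs; the gripper's body (75 mm by 190 mm) begins 47 mm behind the grasp point.
Start: joints at [-0.146, 0.342, 1.524, -0, 1.275, -0.146], TCP at [525.019, 0.019, 226.741] pointing down, gripper open.
Joint ranges: [-2.53, 2.53], [-0.77, 2.02], [0.04, 2.7], [-1, 4.14], [0.28, 2.66], [-3.11, 3.11]. Speed limits (rad/s): [2.57, 2.57, 3.14, 3.14, 3.14, 3.14].

INTERFACE

Orientations are given as [roll, pitch, yaw] about the fixed x, y, z axes, in that order (R = Rz(yaw) Ry(pitch) Rx(roll)).
In Python, from plant import monitor, optics, close_job gives the robot as it stands.
- The arm moves only by the tool send_rows, never from a script. Its argument "commands" is a list that holds one entry, the list of rows, each a list of 5 numbers: the shift along the tool's x, y, z in m, then the turn about the tool's x in degrees, then the finger opening in m, from 0 to 0.0918. A call has 1 to 10 rows; each row shifts and turns the pose as measured when the row begins, along the tool's axes as they then stand; what a row does not reach is not made up. A row lasts 1/12 s, in which the tool goes at most 41.7 mm and 7.16 degrees, less where a joint would pass 70% of its speed; a pose out of reach is approached as far as the arm can. A call with a gripper value outside its range is refused whole. The fingers move at their own pace and stop on an object; the grip force is fixed at half the most. Time passes only in rows, so rows that do not move let the fingers close. It gives the time, the measured TCP pose, the force and the opening at its end, in the units of the state.
- monitor.get_obs(): the state, without advancing time (a new reading comes with each control period).
- optics.capture(name): name is "scene" or "side" or "wrist"; returns a dict with "color" (420x560x3 uint8, blue, green, red), "camera_matrix" (3x3 intrinsics, pixels), "camera_from_world" (4x4, takes a point from world to camera coordinates); the wrist camera has in their place "T_tool_cam" (4x4, takes a point from camera to tool coordinates, whose origin is the TCP and whose axes are the tool frame's). Camera axes: x right, y down, z forward; pixel columns grow to the right and rows downward; lengths in mm; the calibration is good to about 2 mm. A picture is of the moment at which its call begins: read the wrist's pose just before it. There is no depth.
- close_job(): hands the job in, once; it reports no verdict.
The state is a dict: "time": time; "joint_positions": joint angles; "dq": joint speeds; "tau": joint torques, N m; "tool_pos": TCP position; "tcp_rot": TCP orientation; "contact_force": force on the tool from outside, world axes, zero at the start; "moment": the same for the moment, N m; "grip_width": finger opening in mm.
Only numpy, scipy, OpenCV 4.12 (cv2) and the standard library are available. Lean on these libraries where they do the work, as an engineer would, in place of code of your own. Each camera call takes 0.05 s, during which the arm holds its last target.

## Working session

There is one attempt and no reset: what is moved stays moved. The work goes in short steps, Python scripts to look and compute and a tool call to move; the robot and the scene stay as the last step left them, time stands still between calls to the robot, and variables do not carry over. Pictures are saved under pics/ and viewed, and the job is handed in when it is done.

Besides the shell and the picture viewer there is one more tool, called as name([rows], argument=value, ...), one row to a line, values as JSON. send_rows: Moves the arm, as the interface text tells. Its arguments: {"type":"object","properties":{"commands":{"type":"array","items":{"type":"array","items":{"type":"array","items":{"type":"number"}}}}},"required":["commands"]}

```bash
mkdir -p pics; ls; python3 - <<'E'
from plant import monitor, optics
import cv2
print(monitor.get_obs())
for n in ("scene","side","wrist"):
    r=optics.capture(n); cv2.imwrite(f"pics/{n}0.png",r["color"])
    print(n,[ (k,v.tolist()) for k,v in r.items() if k!="color"])
E
```

```text
pics
{'time': 0.0, 'joint_positions': array([-1.46020906e-01,  3.42738875e-01,  1.52501502e+00,  2.42294743e-05,
        1.27536287e+00, -1.45989624e-01]), 'dq': array([ 0.00012478, -0.0010262 ,  0.00043629, -0.00068012,  0.00019284,
        0.00033289]), 'tau': array([ 7.61924657e-04, -4.31245601e+01, -2.44219762e+01,  7.17750052e-02,
        5.59406646e-02, -1.04314388e-04]), 'tool_pos': array([5.24605754e+02, 7.67164939e-02, 2.26037262e+02]), 'tcp_rot': array([2.98040255, 1.56927204, 2.9803642 ]), 'contact_force': array([ 0.26996242, -0.53840567, -0.18713101]), 'moment': array([0.03963358, 0.03206342, 0.04599256]), 'grip_width': 91.67897286715734}
scene [('camera_matrix', [[446.1131313252059, 0.0, 275.8570882732428], [0.0, 446.1131313252059, 212.06450279680337], [0.0, 0.0, 1.0]]), ('camera_from_world', [[0.05181722152239189, 0.9985687393383128, 0.013245692507075043, -31.137491999596048], [0.7037813662453084, -0.027103678026538642, -0.709899414821086, -332.6974642054939], [-0.7085243567299475, 0.04610708680589515, -0.704178508949746, 1752.1577037507984], [0.0, 0.0, 0.0, 1.0]])]
sid
[... 180 characters left out ...]
3156387318698708, -0.02110663689516632, -538.9574033055231], [-0.23758403010354676, -0.6668210487537584, -0.7063310254963283, 210.81874890080428], [0.20887107941790684, 0.6750717590615963, -0.7075669525213009, 1347.7818278190273], [0.0, 0.0, 0.0, 1.0]])]
wrist [('camera_matrix', [[320.91127321413916, 0.0, 283.31281658509005], [0.0, 320.91127321413916, 204.43541632877222], [0.0, 0.0, 1.0]]), ('T_tool_cam', [[0.0007849878410379333, -0.2738269585020598, 0.9617786546766348, -158.78252694059344], [-0.00039471147280372907, -0.9617789609259729, -0.2738267235369968, 74.01895284495083], [0.9999996139983952, -0.00016467442077086752, -0.0008630674321767522, -0.5712097180348152], [0.0, 0.0, 0.0, 1.0]])]
```

View pics/scene0.png

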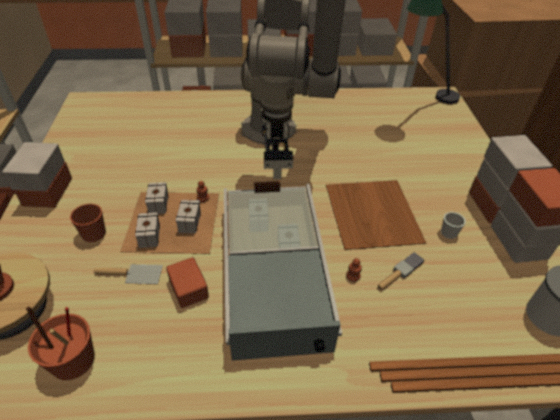

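View pics/side0.png

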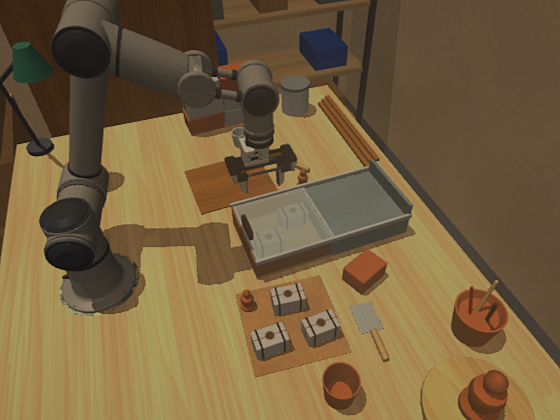

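View pics/wrist0.png

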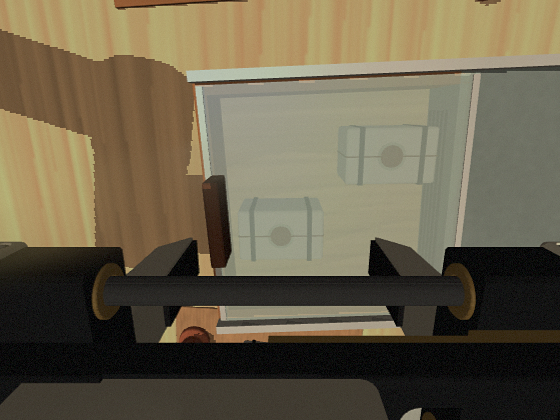

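```bash
cat > h.py <<'E'
import numpy as np, cv2
from plant import monitor, optics
from scipy.spatial.transform import Rotation as Rot
def pose(o=None):
    o=o or monitor.get_obs()
    T=np.eye(4); T[:3,:3]=Rot.from_euler('xyz',o['tcp_rot']).as_matrix(); T[:3,3]=o['tool_pos']; return T
class Cam:
    def __init__(s,name,save=None):
        P=pose(); r=optics.capture(name); s.img=r['color']; s.K=r['camera_matrix']
        s.T=np.linalg.inv(r['camera_from_world']) if name!='wrist' else P@r['T_tool_cam']  # world from cam
        if save: cv2.imwrite(f'pics/{save}.png',s.img)
    def pt(s,u,v,z):
        d=s.T[:3,:3]@(np.linalg.inv(s.K)@[u,v,1.]); o=s.T[:3,3]
        return o+d*(z-o[2])/d[2]
    def px(s,p):
        q=np.linalg.inv(s.T)@np.append(p,1.); q=s.K@q[:3]; return q[:2]/q[2]
def st():
    o=monitor.get_obs(); T=pose(o)
    print('t',round(o['time'],2),'tcp',o['tool_pos'].round(1),'tz',T[:3,2].round(3),'tx',T[:3,0].round(3),'F',o['contact_force'].round(2),'M',o['moment'].round(2),'w',round(o['grip_width'],1))
    return o
E
python3 - <<'E'
from h import *
w=Cam('wrist')
st()
for n,u,v,z in [('rail L near-corner',189,77,90),('rail far',558,60,90),('grip a',215,176,119),('grip b',217,268,119),('grip a2',226,176,119),('grip b2',229,266,119),('m up hole',392,156,67),('m lo hole',281,236,67),('bay',205,87,75),('bay r',474,75,75)]:
    print(n,w.pt(u,v,z).round(1))
s=Cam('scene')
for n,u,v,z in [('cab nl',226,192,90),('cab nr',310,186,90),('cab fr',336,322,90),('grip',267,186,119),('figb',354,270,40),('board',326,185,5),('board',395,180,5),('board',423,242,5),('board',345,246,5),('hole1',156,191,58),('hole2',148,224,58),('hole3',188,211,58),('fig',202,190,40)]:
    print(n,s.pt(u,v,z).round(1))
for n in ('scene','side'):
    c=Cam(n); x0,y0=(110,160) if n=='scene' else (200,150)
    cv2.imwrite(f'pics/{n}z.png',cv2.resize(c.img[y0:y0+ (120 if n=='scene' else 220), x0:x0+(340 if n=='scene' else 220)],None,fx=2.3,fy=2.3,interpolation=cv2.INTER_CUBIC))
E
```

```text
t 0.2 tcp [5.248e+02 1.000e-01 2.263e+02] tz [ 1.    -0.    -0.001] tx [-0.001  0.    -1.   ] F [ 0.47 -0.53 -0.31] M [ 0.03 -0.    0.01] w 91.6
rail L near-corner [442.7 104.   90. ]
rail far [756.1 117.2  90. ]
grip a [466.3  23.2 119. ]
grip b [463.2 -62.  119. ]
grip a2 [475.6  23.2 119. ]
grip b2 [474.2 -60.  119. ]
m up hole [631.   33.3  67. ]
m lo hole [521.2 -51.2  67. ]
bay [452.5  97.   75. ]
bay r [695.3 107.   75. ]
cab nl [ 471.8 -145.3   90. ]
cab nr [453.9 111.6  90. ]
cab fr [930.6 121.4  90. ]
grip [481.8 -21.8 119. ]
figb [743.6 203.7  40. ]
board [355.  182.2   5. ]
board [337.9 422.4   5. ]
board [621.3 437.7   5. ]
board [627.5 202.4   5. ]
hole1 [ 423.6 -366.7   58. ]
hole2 [ 566.1 -370.1   58. ]
hole3 [ 516.7 -259.3   58. ]
fig [ 404.  -226.9   40. ]
```

View pics/scenez.png

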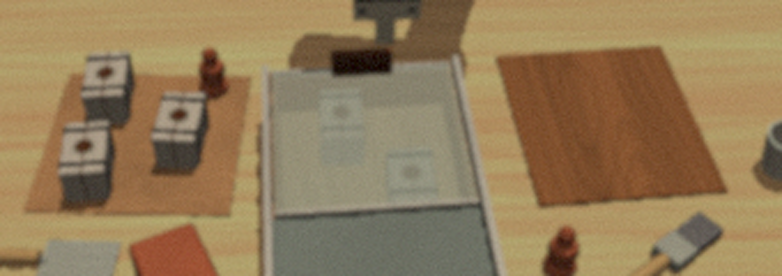

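```bash
python3 - <<'E'
from h import *
w=Cam('wrist')
cv2.imwrite('pics/wz.png',cv2.resize(w.img[50:350,170:500],None,fx=2,fy=2,interpolation=cv2.INTER_CUBIC))
E
```

```text
(no output)
```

View pics/wz.png

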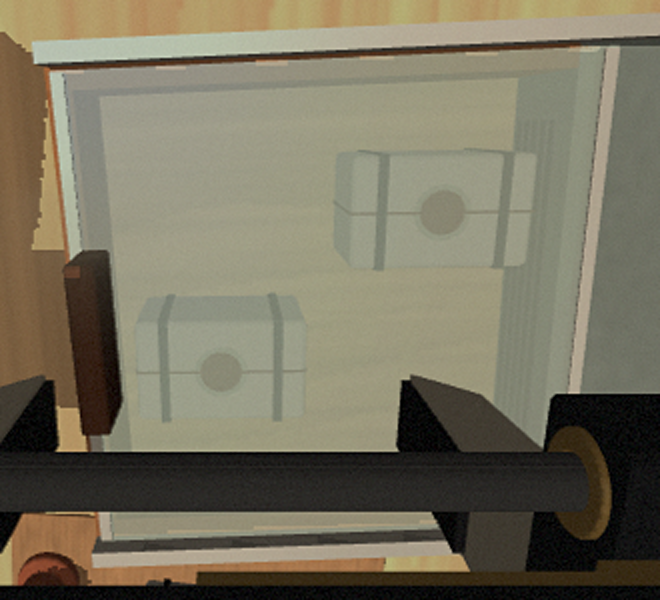

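```bash
python3 - <<'E'
from h import *
w=Cam('wrist')
def z(u,v): return u/2+170, v/2+50
for n,u,v,h in [('f',66,272,119),('f',80,262,119),('f',84,433,119),('f',97,433,119),('railL out near',33,43,90),('railL in near',35,66,90),('railL in far',600,47,90),('railR near in',95,541,90),('railR out near',95,566,90),('far strip in top',607,50,84),('far in bot',570,395,84),('m1 hole',220,372,67),('m1 edge l',137,371,67),('m1 r',305,371,67),('m2 hole',442,212,67),('m2 l',334,203,67),('m2r',530,212,67),('seam1',160,371,67),('seam1',275,371,67)]:
    print(n,w.pt(*z(u,v),h).round(1))
E
```

```text
f [455.9  14.5 119. ]
f [462.1  18.8 119. ]
f [458.9 -60.8 119. ]
f [464.9 -60.8 119. ]
railL out near [441.2 108.3  90. ]
railL in near [441.3  99.1  90. ]
railL in far [684.1 106.6  90. ]
railR near in [ 453.8 -138.8   90. ]
railR out near [ 452.9 -154.5   90. ]
far strip in top [690.7 106.   84. ]
far in bot [698.3 -57.2  84. ]
m1 hole [520.5 -51.4  67. ]
m1 edge l [476.5 -50.9  67. ]
m1 r [565.6 -50.9  67. ]
m2 hole [630.6  33.2  67. ]
m2 l [577.   37.6  67. ]
m2r [674.1  33.2  67. ]
seam1 [488.7 -50.9  67. ]
seam1 [549.7 -50.9  67. ]
```

send_rows([
  [[0,-0.006,-0.016,-2.2,0.0918],[0,-0.006,-0.016,0,0.0918],[0,-0.006,-0.016,0,0.0918],[0,-0.005,-0.016,0,0.0918],[0.03,0,0,0,0.0918],[0.03,0,0,0,0.0918],[0,0,0,0,0.0918],[0,0,0,0,0.0918]],
])

```text
time: 1.12
tool_pos: [460.4, -26.1, 167.0]
tcp_rot: [-0.253, 1.565, -0.212]
contact_force: [0.5, -0.0, 0.6]
grip_width: 91.8
```

send_rows([
  [[0.035,0.002,0,0,0.0918],[0.035,0.002,0,0,0.0918],[0.004,0,0,0,0.0918],[0,0,0,0,0.0918],[0,0,0,0,0.0],[0,0,0,0,0.0],[0,0,0,0,0.0],[0,0,0,0,0.0],[0,0,0,0,0.0],[0,0,0,0,0.0]],
])

```text
time: 1.95
tool_pos: [471.2, -24.0, 105.6]
tcp_rot: [-0.258, 1.542, -0.216]
contact_force: [0.6, 0.1, -0.5]
grip_width: 56.5
```

send_rows([
  [[0,0,0,0,0.0],[0,0,0,0,0.0],[0,0,0,0,0.0]],
])

```text
time: 2.2
tool_pos: [471.5, -24.0, 106.5]
tcp_rot: [-0.258, 1.541, -0.216]
contact_force: [-0.1, -0.8, -0.1]
grip_width: 36.6
```

```bash
python3 - <<'E'
from h import *
o=st(); print(o['joint_positions'].round(3),o['dq'].round(3))
Cam('wrist','w2')
E
```

```text
t 2.2 tcp [471.5 -24.  106.5] tz [0.999 0.042 0.029] tx [ 0.029 -0.006 -1.   ] F [-0.06 -0.75 -0.12] M [-0.03  0.02  0.01] w 36.6
[-0.213  0.374  1.857 -0.     0.88  -0.255] [ 0.001 -0.003 -0.001  0.001  0.001  0.   ]
```

View pics/w2.png

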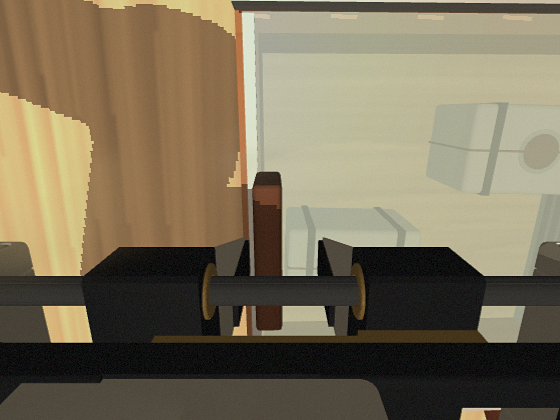

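send_rows([
  [[0,0,-0.005,0,0.06],[0,0,-0.005,0,0.06],[0,0,0,0,0.06],[0.005,0,0,0,0.06],[0.005,0,0,0,0.06],[0.004,0,0,0,0.06],[0,0,0,0,0.06]],
])

```text
time: 2.83
tool_pos: [460.1, -24.5, 90.3]
tcp_rot: [-0.258, 1.542, -0.216]
contact_force: [0.1, 0.3, 1.0]
grip_width: 59.8
```

send_rows([
  [[0,0,0,0,0.0],[0,0,0,0,0.0],[0,0,0,0,0.0],[0,0,0,0,0.0],[0,0,0,0,0.0],[0,0,0,0,0.0],[0,0,0,0,0.0],[0,0,0,0,0.0]],
])

```text
time: 3.5
tool_pos: [461.3, -24.5, 90.0]
tcp_rot: [-0.244, 1.54, -0.202]
contact_force: [4.1, 0.3, -2.0]
grip_width: 14.3
```

send_rows([
  [[0.0005,0,0.01,0,0.0],[0.0005,0,0.015,0,0.0],[0.0005,0,0.015,0,0.0],[0.0005,0,0.015,0,0.0],[0,0,0,0,0.0]],
])

```text
time: 3.92
tool_pos: [513.3, -22.3, 90.0]
tcp_rot: [-0.367, 1.551, -0.325]
contact_force: [1.9, 1.3, 0.1]
grip_width: 14.2
```

Sliding well; continue (188 mm more).

send_rows([
  [[0.0003,0,0.018,0,0.0],[0.0003,0,0.018,0,0.0],[0.0003,0,0.018,0,0.0],[0.0003,0,0.018,0,0.0],[0.0003,0,0.018,0,0.0],[0.0003,0,0.018,0,0.0],[0.0003,0,0.018,0,0.0],[0.0003,0,0.018,0,0.0],[0,0,0,0,0.0]],
])

```text
time: 4.67
tool_pos: [651.5, -16.5, 90.0]
tcp_rot: [-1.273, 1.563, -1.229]
contact_force: [1.1, 1.0, 0.2]
grip_width: 14.1
```

send_rows([
  [[0,0,0.015,0,0.0],[0,0,0.015,0,0.0],[0,0,0.01,0,0.0],[0,0,0.006,0,0.0],[0,0,0.004,0,0.0],[0,0,0.003,0,0.0],[0,0,0.003,0,0.0]],
])

```text
time: 5.25
tool_pos: [700.6, -14.4, 89.9]
tcp_rot: [-2.528, 1.558, -2.483]
contact_force: [-15.9, -1.1, 8.0]
grip_width: 13.7
```

send_rows([
  [[0,0,0,0,0.0918],[0,0,0,0,0.0918],[0,0,0,0,0.0918],[0,0,0,0,0.0918],[0,0,0,0,0.0918],[-0.02,0,0,0,0.0918],[-0.02,0,0,0,0.0918],[-0.02,0,0,0,0.0918],[-0.02,0,0,0,0.0918],[-0.02,0,0,0,0.0918]],
])

```text
time: 6.08
tool_pos: [696.8, -13.8, 185.1]
tcp_rot: [-2.954, 1.544, -2.91]
contact_force: [0.3, -0.4, 0.5]
grip_width: 75.4
```

send_rows([
  [[-0.02,0,-0.02,7,0.0918],[-0.02,0,-0.02,7,0.0918],[-0.02,0,-0.02,7,0.0918],[0,0,-0.02,7,0.0918],[0,0,-0.02,7,0.0918],[0,0,-0.02,7,0.0918],[0,0,-0.02,7,0.0918],[0,0,0,7,0.0918],[0,0,0,7,0.0918],[0,0,0,7,0.0918]],
])

```text
time: 6.92
tool_pos: [565.5, 31.7, 256.9]
tcp_rot: [-1.387, 1.556, -2.592]
contact_force: [0.6, -0.7, 0.1]
grip_width: 91.4
```

```bash
python3 - <<'E'
from h import *
o=st(); print(o['joint_positions'].round(3))
Cam('wrist','w3');Cam('scene','s3')
E
```

```text
t 6.92 tcp [565.5  31.7 256.9] tz [ 0.358 -0.934  0.003] tx [-0.012 -0.008 -1.   ] F [ 0.56 -0.66  0.13] M [ 0.01  0.06 -0.01] w 91.4
[-0.074  0.406  1.343 -0.009  1.405  1.132]
```

View pics/w3.png

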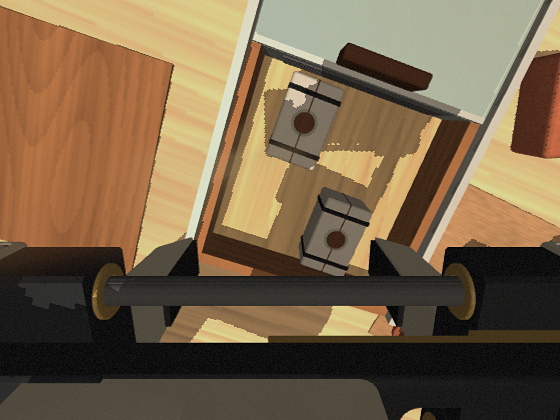

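View pics/s3.png

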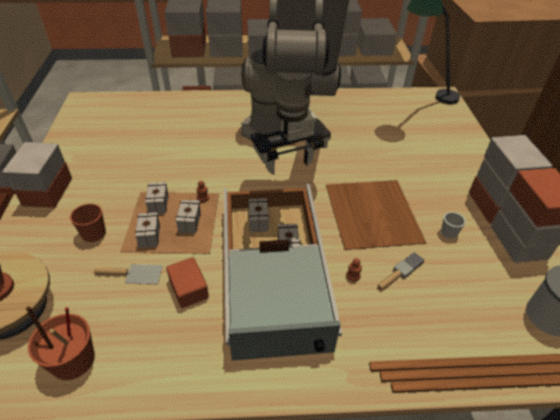

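send_rows([
  [[0,0,0,7,0.0918],[0,0,0,7,0.0918],[0,0,0,6,0.0918],[0,0,0,0,0.0918]],
])

```text
time: 7.35
tool_pos: [566.1, 31.1, 256.6]
tcp_rot: [-1.02, 1.556, -2.565]
contact_force: [0.2, -0.3, -0.1]
grip_width: 92.0
```

```bash
python3 - <<'E'
from h import *
o=st(); print(o['joint_positions'].round(3))
w=Cam('wrist','w4'); cv2.imwrite('pics/w4z.png',cv2.resize(w.img[0:300,120:460],None,fx=2,fy=2,interpolation=cv2.INTER_CUBIC))
E
```

```text
t 7.35 tcp [566.1  31.1 256.6] tz [ 0.025 -1.     0.008] tx [-0.012 -0.008 -1.   ] F [ 0.16 -0.31 -0.09] M [0.   0.09 0.04] w 92.0
[-0.075  0.407  1.342 -0.009  1.404  1.472]
```

View pics/w4z.png

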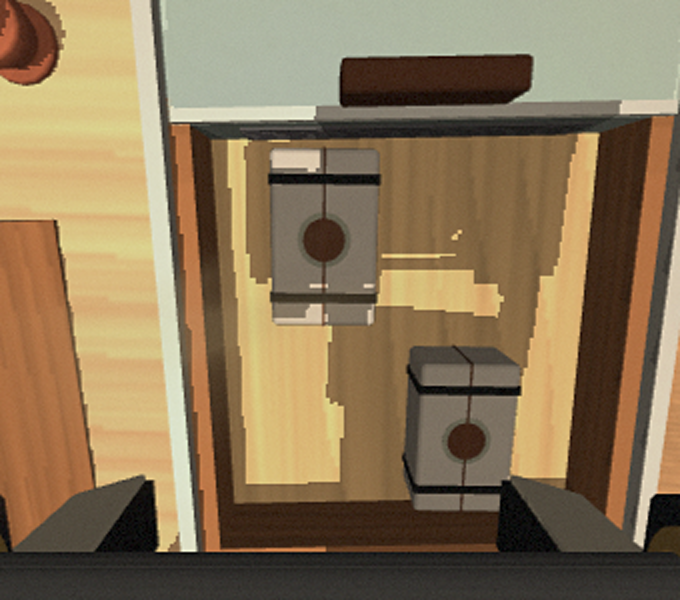

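```bash
python3 - <<'E'
from h import *
w=Cam('wrist')
def z(u,v): return u/2+120, v/2
for n,u,v,h in [('m2 hole',324,240,67),('seam a',324,150,67),('seam b',323,323,67),('c',270,163,67),('c',377,163,67),('c',271,318,67),('c',374,318,67),('m1 hole',466,441,67),('m1 a',470,364,67),('m1 b',464,508,67),('c',411,364,67),('c',520,364,67),('c',411,508,67),('c',516,508,67),
 ('fin',341,104,83),('fin r',507,106,83),('fin',341,58,119),('fin',532,56,119),('railL',140,20,90),('railL',203,545,90),('floorNL',233,503,12),('floorNR',567,480,12),('wall near top',219,546,75)]:
    print(n,w.pt(*z(u,v),h).round(1))
E
```

```text
m2 hole [629.5  33.3  67. ]
seam a [673.4  34.5  67. ]
seam b [585.9  32.6  67. ]
c [666.4  61.7  67. ]
c [668.1   7.5  67. ]
c [587.8  60.8  67. ]
c [589.4   5.   67. ]
m1 hole [520.2 -51.4  67. ]
m1 a [565.4 -49.5  67. ]
m1 b [478.1 -54.1  67. ]
c [564.5 -16.8  67. ]
c [566.2 -77.3  67. ]
c [477.3 -22.7  67. ]
c [478.9 -85.   67. ]
fin [692.4  27.1  83. ]
fin r [693.9 -51.4  83. ]
fin [704.2  28.5 119. ]
fin [707.4 -50.3 119. ]
railL [722.7 118.1  90. ]
railL [462.3  96.7  90. ]
floorNL [451.8  90.4  12. ]
floorNR [ 474.9 -136.3   12. ]
wall near top [453.6  90.2  75. ]
```

send_rows([
  [[0,0.016,0,0,0.072],[0,0.016,0,0,0.072],[0,0.016,0,0,0.072],[0,0.017,0,0,0.072],[0.015,0,0,0,0.072],[0.02,0,0,0,0.072],[0.02,0,0,0,0.072],[0.02,0,0,0,0.072],[0.02,0,0,0,0.072],[0,0,0,0,0.072]],
])

```text
time: 8.28
tool_pos: [634.4, 32.4, 157.6]
tcp_rot: [-0.877, 1.559, -2.363]
contact_force: [0.1, 0.0, -0.5]
grip_width: 71.6
```

send_rows([
  [[0.015,-0.002,-0.001,1.7,0.072],[0.02,-0.002,0,1.7,0.072],[0.02,0,0,0,0.072],[0.01,0,0,0,0.072],[0,0,0,0,0.072]],
])

```text
time: 8.7
tool_pos: [632.1, 32.3, 94.4]
tcp_rot: [-0.434, 1.562, -1.964]
contact_force: [0.0, -0.2, 0.5]
grip_width: 72.1
```

```bash
python3 - <<'E'
from h import *
o=st(); print(o['joint_positions'].round(3))
w=Cam('wrist','w5')
E
```

```text
t 8.7 tcp [632.1  32.3  94.4] tz [ 0.04  -0.999  0.008] tx [-0.003 -0.008 -1.   ] F [ 0.03 -0.2   0.52] M [0.13 0.19 0.04] w 72.1
[-0.066  0.66   1.372 -0.009  1.113  1.469]
```

View pics/w5.png

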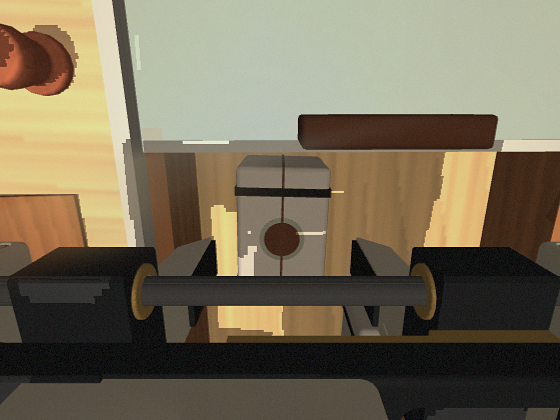

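send_rows([
  [[0.015,-0.001,-0.001,0,0.072],[0.015,0,0,0,0.072],[0.015,0,0,0,0.072],[0.012,0,0,0,0.072],[0,0,0,0,0.072]],
])

```text
time: 9.17
tool_pos: [637.9, 32.4, 45.8]
tcp_rot: [0.893, 1.555, -0.631]
contact_force: [-1.1, 0.3, -0.2]
grip_width: 71.8
```

send_rows([
  [[0,0,0,0,0.05],[0,0,0,0,0.05],[0,0,0,0,0.04],[0,0,0,0,0.04],[0,0,0,0,0.04],[0,0,0,0,0.04]],
])

```text
time: 9.67
tool_pos: [639.3, 32.6, 48.8]
tcp_rot: [0.997, 1.553, -0.526]
contact_force: [0.4, 0.4, -3.5]
grip_width: 55.9
```

send_rows([
  [[0,0,0,0,0.072],[0,0,0,0,0.072],[0,0,0,0,0.072],[0.006,-0.004,0,0,0.072],[0.006,-0.004,0,0,0.072],[0.003,0,0,0,0.072],[0,0,0,0,0.072]],
])

```text
time: 10.25
tool_pos: [632.3, 31.8, 34.9]
tcp_rot: [1.085, 1.548, -0.438]
contact_force: [-0.1, -0.6, -0.0]
grip_width: 72.0
```

send_rows([
  [[0,0,0,0,0.05],[0,0,0,0,0.04],[0,0,0,0,0.04],[0,0,0,0,0.04],[0,0,0,0,0.04],[-0.01,0,0,0,0.04],[-0.015,0,0,0,0.04],[-0.015,0,0,0,0.04],[0,0,0,0,0.04],[0,0,0,0,0.04]],
])

```text
time: 11.08
tool_pos: [627.0, 32.5, 71.9]
tcp_rot: [0.651, 1.559, -0.871]
contact_force: [0.0, 0.9, -8.2]
grip_width: 56.2
```

```bash
cat >> h.py <<'E'
def weigh(n=16):
    F=[]
    for i in range(n):
        optics.capture('wrist'); F.append(monitor.get_obs()['contact_force'])
    F=np.array(F); print('F mean',F.mean(0).round(2),'std',F.std(0).round(2),'mass g',(-F[:,2].mean()/9.81*1000).round(0))
E
python3 - <<'E'
from h import *
o=st(); weigh(); w=Cam('wrist','w6');Cam('scene','s6')
E
```

```text
t 11.08 tcp [627.   32.5  71.9] tz [ 0.048 -0.999  0.009] tx [ 0.007 -0.009 -1.   ] F [ 0.03  0.91 -8.17] M [0.03 0.11 0.04] w 56.2
F mean [-0.05  0.02 -7.31] std [0.39 0.53 0.48] mass g 745.0
```

View pics/w6.png

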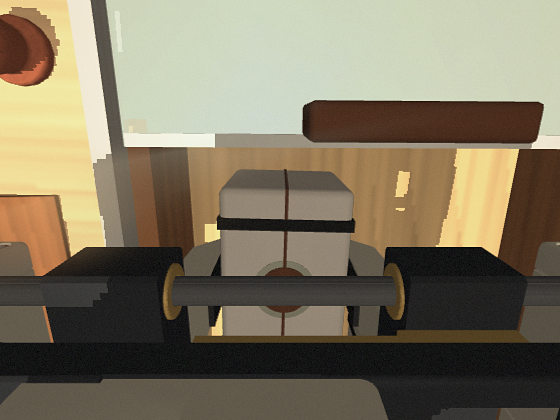

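send_rows([
  [[0.01,0,0,0,0.04],[0.01,0,0,0,0.04],[0.008,0,0,0,0.04],[0.003,0,0,0,0.04],[0,0,0,0,0.04]],
])

```text
time: 12.4
tool_pos: [627.5, 32.2, 37.4]
tcp_rot: [0.675, 1.559, -0.847]
contact_force: [0.1, -0.2, -7.4]
grip_width: 56.0
```

send_rows([
  [[0.002,0,0,0,0.04],[0.001,0,0,0,0.04],[0,0,0,0,0.04]],
])

```text
time: 12.65
tool_pos: [627.4, 32.1, 34.8]
tcp_rot: [0.649, 1.559, -0.873]
contact_force: [0.2, 0.3, -6.0]
grip_width: 56.1
```

send_rows([
  [[0.001,0,0,0,0.04],[0,0,0,0,0.072],[0,0,0,0,0.072],[0,0,0,0,0.072],[-0.015,0,0,0,0.072],[-0.02,0,0,0,0.072],[-0.02,0,0,0,0.072],[-0.02,0,0,0,0.072],[-0.02,0,0,0,0.072],[0,0,0,0,0.072]],
])

```text
time: 13.48
tool_pos: [631.6, 32.7, 139.0]
tcp_rot: [1.13, 1.546, -0.393]
contact_force: [0.3, 0.1, 0.2]
grip_width: 72.0
```

send_rows([
  [[0,-0.019,0.013,0,0.072],[0,-0.019,0.013,0,0.072],[0,-0.019,0.013,0,0.072],[0,-0.019,0.013,0,0.072],[0,-0.019,0.013,0,0.072],[0,-0.019,0.013,0,0.072],[0,0,0,0,0.072],[0,0,0,0,0.072]],
])

```text
time: 14.15
tool_pos: [520.4, -53.3, 138.1]
tcp_rot: [1.228, 1.532, -0.293]
contact_force: [0.4, 0.5, 1.5]
grip_width: 71.8
```

```bash
python3 - <<'E'
from h import *
o=st(); w=Cam('wrist','w7')
E
```

```text
t 14.15 tcp [520.4 -53.3 138.1] tz [ 0.05  -0.999  0.013] tx [ 0.037 -0.011 -0.999] F [0.37 0.54 1.52] M [0.1  0.11 0.02] w 71.8
```

View pics/w7.png

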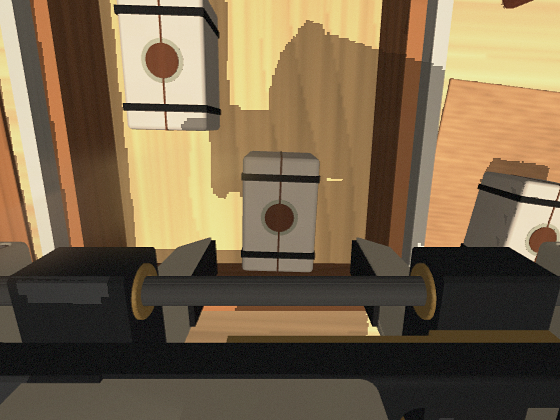

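send_rows([
  [[0.012,-0.001,0,0,0.072],[0.015,-0.001,0,0,0.072],[0.015,-0.001,0,0,0.072],[0.015,-0.001,0,0,0.072],[0.015,-0.001,0,0,0.072],[0.01,0,-0.001,0,0.072],[0.008,0,0,0,0.072],[0,0,0,0,0.072]],
])

```text
time: 14.87
tool_pos: [528.0, -50.2, 44.7]
tcp_rot: [1.258, 1.521, -0.257]
contact_force: [-0.1, -0.1, -0.2]
grip_width: 72.3
```

send_rows([
  [[0.004,-0.004,0,0,0.072],[0.004,-0.003,0.001,0,0.072],[0.002,-0.001,0,0,0.072],[0,0,0,0,0.072],[0,0,0,0,0.05],[0,0,0,0,0.04],[0,0,0,0,0.04],[0,0,0,0,0.04],[0,0,0,0,0.04]],
])

```text
time: 15.62
tool_pos: [522.0, -51.6, 35.2]
tcp_rot: [1.265, 1.517, -0.249]
contact_force: [0.1, 0.5, -2.3]
grip_width: 56.2
```

send_rows([
  [[-0.01,0,0,0,0.04],[-0.015,0,0,0,0.04],[-0.015,0,0,0,0.04],[0,0,0,0,0.04],[0,0,0,0,0.04]],
])

```text
time: 16.03
tool_pos: [517.3, -50.6, 76.1]
tcp_rot: [1.261, 1.524, -0.254]
contact_force: [-0.3, -0.0, -4.7]
grip_width: 56.4
```

```bash
python3 - <<'E'
from h import *
weigh();o=st();  w=Cam('wrist','w8');Cam('scene','s8')
E
```

```text
F mean [ 0.27 -0.   -4.77] std [0.56 0.58 0.43] mass g 486.0
t 16.83 tcp [517.5 -50.6  75.7] tz [ 0.056 -0.998  0.014] tx [ 0.045 -0.012 -0.999] F [ 0.88 -1.05 -4.89] M [0.1  0.14 0.  ] w 56.5
```

View pics/w8.png

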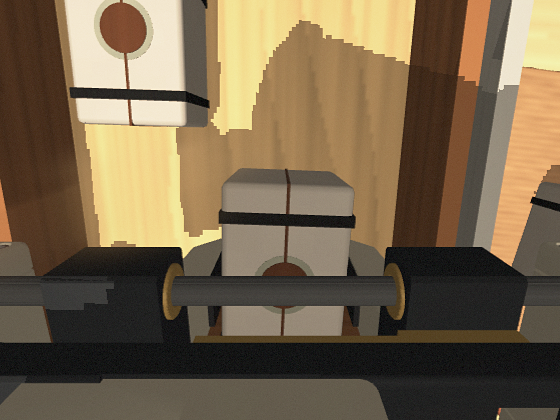

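```bash
python3 - <<'E'
from h import *
F=[];t=[]
for i in range(80):
    optics.capture('wrist'); o=monitor.get_obs(); F.append(o['contact_force']); t.append(o['tau'])
F=np.array(F);t=np.array(t)
print(F.mean(0),F.std(0)/80**.5, F.mean(0)[2]/9.81); print(t.mean(0),t.std(0)); print(o['joint_positions'],o['time'])
for k in range(4): print(F[k*20:k*20+20,2].mean())
E
```

```text
[-0.01847683  0.00569974 -4.72876829] [0.04864636 0.04681528 0.05609672] -0.4820355030606911
[-4.02614184e-04 -4.71310966e+01 -2.00619653e+01  4.45267643e-02
 -3.52289678e-01  3.20964687e-03] [5.07953236e-04 1.97781555e-03 2.98963637e-04 1.12480934e-04
 1.01284421e-04 1.70583058e-05]
[-2.44699493e-01  4.85046548e-01  1.77470074e+00 -5.32484934e-04
  8.35040796e-01  1.27007487e+00] 20.9333
-4.842599352944076
-4.773534915464908
-4.620449556312278
-4.678489315380261
```

send_rows([
  [[0.01,-0.0004,0,0,0.04],[0.01,-0.0004,0,0,0.04],[0.01,-0.0004,0,0,0.04],[0.006,0,0,0,0.04],[0.002,0,0,0,0.04],[0,0,0,0,0.04]],
])

```text
time: 21.43
tool_pos: [518.4, -51.3, 35.0]
tcp_rot: [1.263, 1.523, -0.251]
contact_force: [-3.6, 1.2, 11.0]
grip_width: 56.4
```

Touching the floor (force up 11 N). Release, lift, and read the empty zero.

send_rows([
  [[0,0,0,0,0.072],[0,0,0,0,0.072],[0,0,0,0,0.072],[0,0,0,0,0.072],[-0.01,0,0,0,0.072],[-0.015,0,0,0,0.072],[-0.015,0,0,0,0.072],[0,0,0,0,0.072],[0,0,0,0,0.072]],
])

```text
time: 22.18
tool_pos: [518.6, -51.3, 79.2]
tcp_rot: [1.264, 1.517, -0.251]
contact_force: [-0.3, 0.3, -0.2]
grip_width: 72.0
```

```bash
python3 - <<'E'
from h import *
F=[];t=[]
for i in range(60):
    optics.capture('wrist'); o=monitor.get_obs(); F.append(o['contact_force']); t.append(o['tau'])
F=np.array(F);t=np.array(t)
print(F.mean(0),F.std(0)/60**.5, F.mean(0)[2]/9.81); print(t.mean(0),t.std(0)); print(o['joint_positions'],o['time'])
st()
E
```

```text
[ 0.02308282 -0.04043457 -0.07428477] [0.07815507 0.06367941 0.06120798] -0.007572352050955887
[ 8.17683565e-04 -4.45856754e+01 -1.88675996e+01  4.48044227e-02
 -3.05566496e-01  3.06855468e-03] [0.00709922 0.16493952 0.09799957 0.00097943 0.01826624 0.00017471]
[-2.45626601e-01  4.79959944e-01  1.77437957e+00 -3.79942351e-04
  8.35412460e-01  1.26952030e+00] 25.1833
t 25.18 tcp [518.3 -51.3  78.5] tz [ 0.055 -0.998  0.016] tx [ 0.05  -0.013 -0.999] F [ 0.28  0.2  -0.38] M [ 0.04  0.17 -0.07] w 72.1
```

```bash
python3 - <<'E'
from h import *
o=monitor.get_obs();print(o['tau'][:5],o['joint_positions'][:5])
E
```

```text
[-7.73754641e-05 -4.45656359e+01 -1.88697892e+01  4.48539841e-02
 -3.07986103e-01] [-2.45626601e-01  4.79959944e-01  1.77437957e+00 -3.79942351e-04
  8.35412460e-01]
```

send_rows([
  [[0.003,0,0,0,0.072],[0,0,0,0,0.072],[0,0,0,0,0.072],[0,0,0,0,0.072]],
])

```text
time: 25.52
tool_pos: [518.4, -51.3, 75.0]
tcp_rot: [1.264, 1.519, -0.251]
contact_force: [0.3, -0.4, 0.7]
grip_width: 71.7
```

```bash
python3 - <<'E'
from h import *
for i in range(4): optics.capture('wrist')
o=monitor.get_obs();print(o['tau'][:5],o['joint_positions'][:5]);st()
E
```

```text
[ 1.81849605e-04 -4.46330702e+01 -1.87020421e+01  4.45744162e-02
 -3.07483440e-01] [-2.45669593e-01  4.85154767e-01  1.77696970e+00 -3.60139127e-04
  8.27474241e-01]
t 25.72 tcp [518.5 -51.3  75.2] tz [ 0.055 -0.998  0.016] tx [ 0.05  -0.013 -0.999] F [-0.03  0.17  0.04] M [0.1  0.23 0.03] w 71.9
```

send_rows([
  [[0.01,-0.0005,0,0,0.072],[0.01,-0.0005,0,0,0.072],[0.01,-0.0005,0,0,0.072],[0.008,0,0,0,0.072],[0.002,0,0,0,0.072],[0,0,0,0,0.05],[0,0,0,0,0.04],[0,0,0,0,0.04],[0,0,0,0,0.04],[0,0,0,0,0.04]],
])

```text
time: 26.55
tool_pos: [518.2, -51.7, 29.8]
tcp_rot: [1.267, 1.521, -0.248]
contact_force: [0.4, -0.5, -4.0]
grip_width: 56.0
```

send_rows([
  [[-0.01,0,0,0,0.04],[-0.015,0,0,0,0.04],[-0.015,0,0,0,0.04],[-0.02,0,0,0,0.04],[-0.02,0,0,0,0.04],[-0.02,0,0,0,0.04],[-0.02,0,0,0,0.04],[0,0,0,0,0.04],[0,0,0,0,0.04]],
])

```text
time: 27.3
tool_pos: [507.9, -49.2, 156.9]
tcp_rot: [1.255, 1.529, -0.259]
contact_force: [-0.6, -0.4, -5.1]
grip_width: 55.8
```

send_rows([
  [[0,-0.004,-0.015,0,0.04],[0,-0.004,-0.02,0,0.04],[0,-0.004,-0.02,0,0.04],[0,-0.004,-0.02,0,0.04],[0,-0.004,-0.02,0,0.04],[0,-0.004,-0.02,0,0.04],[0,-0.004,-0.02,0,0.04],[0,-0.004,-0.02,0,0.04],[0,-0.004,-0.02,0,0.04],[0,0,0,0,0.04]],
])

```text
time: 28.13
tool_pos: [452.6, 129.1, 141.1]
tcp_rot: [0.997, 1.548, -0.523]
contact_force: [-1.5, 0.6, -4.8]
grip_width: 56.2
```

send_rows([
  [[0,-0.001,-0.018,0,0.04],[0,-0.001,-0.02,0,0.04],[0,-0.001,-0.02,0,0.04],[0,-0.001,-0.02,0,0.04],[0,0,-0.018,0,0.04],[0,0,-0.014,0,0.04],[0,0,0,0,0.04],[0,0,0,0,0.04]],
])

```text
time: 28.8
tool_pos: [437.1, 240.4, 129.4]
tcp_rot: [0.159, 1.553, -1.358]
contact_force: [-0.1, -1.1, -5.0]
grip_width: 56.5
```

```bash
python3 - <<'E'
from h import *
o=st();print(o['joint_positions'].round(2))
w=Cam('wrist','w9');Cam('scene','s9')
E
```

```text
t 28.8 tcp [437.1 240.4 129.4] tz [ 0.053 -0.998  0.018] tx [ 0.004 -0.018 -1.   ] F [-0.06 -1.08 -4.98] M [-0.02  0.19  0.  ] w 56.5
[ 0.36  0.4   1.73 -0.02  1.01  1.89]
```

View pics/s9.png

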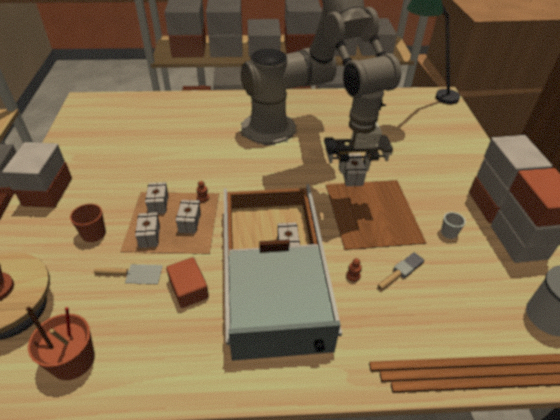

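View pics/w9.png

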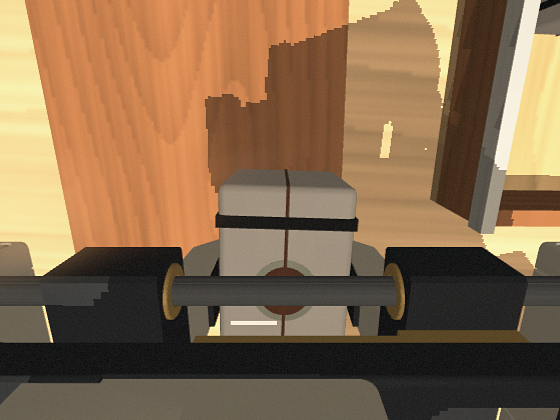

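```bash
python3 - <<'E'
from h import *
w=Cam('wrist')
for u,v in [(348,20),(343,170),(27,0),(75,245),(275,80)]: print(w.pt(u,v,5).round(1))
E
```

```text
[584.2 194.1   5. ]
[464.5 185.8   5. ]
[584.  442.9   5. ]
[381.2 431.5   5. ]
[536.6 249.9   5. ]
```

send_rows([
  [[0.015,-0.002,0,0,0.04],[0.018,-0.002,0,0,0.04],[0.018,-0.002,0,0,0.04],[0.018,-0.002,0,0,0.04],[0.01,0,0,0,0.04],[0.005,0,0,0,0.04],[0,0,0,0,0.04]],
])

```text
time: 29.53
tool_pos: [433.0, 232.3, 44.2]
tcp_rot: [0.466, 1.551, -1.06]
contact_force: [0.4, -0.3, -5.3]
grip_width: 56.2
```

send_rows([
  [[0.008,0,-0.002,0,0.04],[0.006,0,-0.002,0,0.04],[0.003,0,-0.001,0,0.04],[0,0,0,0,0.04]],
])

```text
time: 29.87
tool_pos: [435.0, 236.9, 27.4]
tcp_rot: [0.651, 1.55, -0.878]
contact_force: [-0.5, -0.1, -4.7]
grip_width: 56.3
```

send_rows([
  [[0.0025,0,0,0,0.04],[0.0015,0,0,0,0.04],[0,0,0,0,0.04]],
])

```text
time: 30.12
tool_pos: [435.7, 237.3, 24.1]
tcp_rot: [0.724, 1.549, -0.805]
contact_force: [-1.1, -1.1, -1.7]
grip_width: 56.2
```

Partly supported. Release and rise.

send_rows([
  [[0.001,0,0,0,0.04],[0,0,0,0,0.065],[0,0,0,0,0.075],[0,0,0,0,0.075],[0,0,0,0,0.075],[-0.01,0,0,0,0.075],[-0.015,0,0,0,0.075],[-0.02,0,0,0,0.075],[-0.02,0,0,0,0.075],[-0.02,0,0,0,0.075]],
])

```text
time: 30.95
tool_pos: [434.1, 238.6, 112.2]
tcp_rot: [0.674, 1.55, -0.854]
contact_force: [-0.0, 0.8, 0.2]
grip_width: 75.0
```

send_rows([
  [[-0.02,0,0,0,0.075],[-0.02,0,0,0,0.075],[-0.015,0,0,0,0.075],[0,0,0,0,0.075]],
])

```text
time: 31.28
tool_pos: [435.0, 240.5, 177.5]
tcp_rot: [1.076, 1.544, -0.452]
contact_force: [0.3, -0.1, -0.1]
grip_width: 75.1
```

```bash
python3 - <<'E'
from h import *
o=st()
w=Cam('wrist','w10');s=Cam('scene','s10');cv2.imwrite('pics/s10z.png',cv2.resize(s.img[160:290,110:450],None,fx=2.3,fy=2.3,interpolation=cv2.INTER_CUBIC))
E
```

```text
t 31.28 tcp [435.  240.5 177.5] tz [ 0.043 -0.999  0.013] tx [ 0.024 -0.012 -1.   ] F [ 0.32 -0.14 -0.09] M [ 0.02  0.05 -0.03] w 75.1
```

View pics/s10z.png

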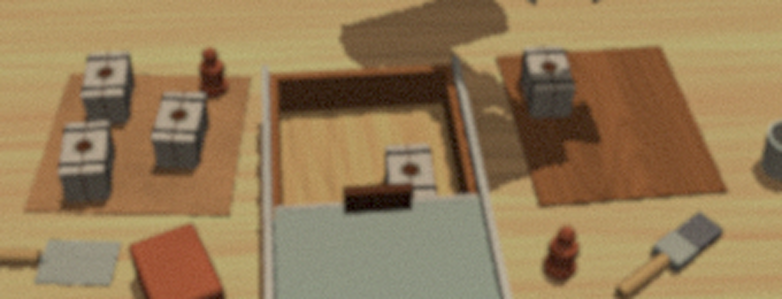

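View pics/w10.png

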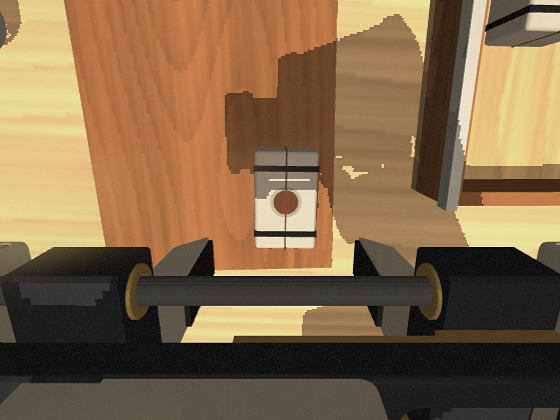

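send_rows([
  [[0,0.001,0.02,0,0.075],[0,0.001,0.028,0,0.075],[0,0.001,0.028,0,0.075],[0,0.001,0.028,0,0.075],[0,0.001,0.028,0,0.075],[0,0.001,0.028,0,0.075],[0,0.001,0.028,0,0.075],[0,0.001,0.028,0,0.075],[0,0.001,0.028,0,0.075],[0,0,0,0,0.075]],
])

```text
time: 32.22
tool_pos: [446.8, -12.6, 166.5]
tcp_rot: [-0.132, 1.558, -1.654]
contact_force: [0.8, -0.1, 0.2]
grip_width: 74.8
```

send_rows([
  [[-0.003,0.002,0.02,0,0.075],[-0.003,0.002,0.028,0,0.075],[-0.003,0.002,0.028,0,0.075],[-0.003,0.002,0.028,0,0.075],[-0.003,0.002,0.028,0,0.075],[-0.003,0.002,0.028,0,0.075],[-0.003,0.002,0.025,0,0.075],[0,0,0,0,0.075],[0,0,0,0,0.075]],
])

```text
time: 32.97
tool_pos: [464.4, -200.3, 178.4]
tcp_rot: [-1.532, 1.549, -3.056]
contact_force: [-0.2, 0.4, -1.3]
grip_width: 75.2
```

```bash
python3 - <<'E'
from h import *
o=st();print(o['joint_positions'].round(2))
w=Cam('wrist','w11')
E
```

```text
t 32.97 tcp [ 464.4 -200.3  178.4] tz [ 0.047 -0.999  0.001] tx [-0.021 -0.002 -1.   ] F [-0.22  0.41 -1.31] M [ 0.02  0.07 -0.01] w 75.2
[-0.55  0.36  1.64 -0.01  1.16  0.98]
```

View pics/w11.png

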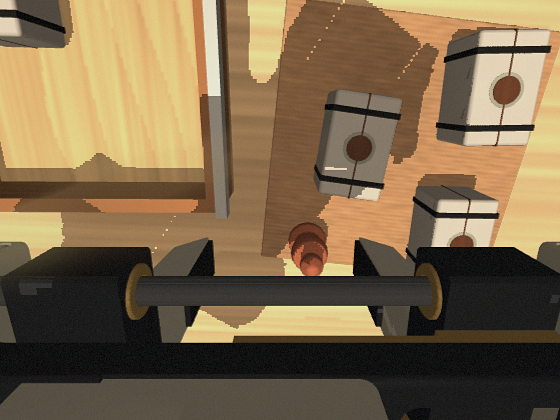

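```bash
python3 - <<'E'
from h import *
w=Cam('wrist')
cv2.imwrite('pics/w11z.png',cv2.resize(w.img[0:300,230:560],None,fx=2.2,fy=2,interpolation=cv2.INTER_CUBIC))
for u,v in [(359,148),(507,90),(462,244)]: print(w.pt(u,v,58).round(1))
print(w.pt(310,265,60))
E
```

```text
[ 509.  -262.9   58. ]
[ 561.4 -378.1   58. ]
[ 424.2 -370.3   58. ]
[ 396.59047316 -228.64541346   60.        ]
```

View pics/w11z.png

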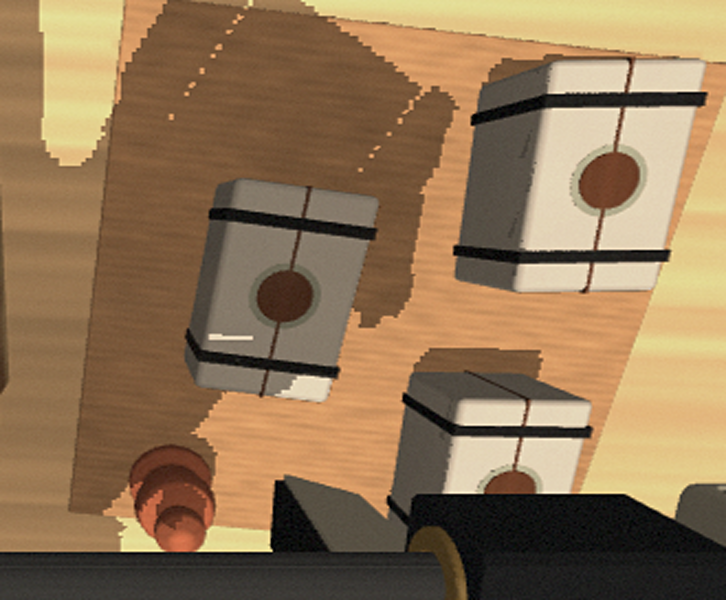

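```bash
cat >> h.py <<'E'
def seam(w,a,b,h,off=(0,0),sc=(1,1)):
    A=w.pt(a[0]/sc[0]+off[0],a[1]/sc[1]+off[1],h);B=w.pt(b[0]/sc[0]+off[0],b[1]/sc[1]+off[1],h)
    d=A-B; print('mid',((A+B)/2).round(1),'len',np.linalg.norm(d).round(1),'yaw',np.degrees(np.arctan2(d[1],d[0])).round(1))
E
python3 - <<'E'
from h import *
w=Cam('wrist')
k=dict(h=58,off=(230,0),sc=(2.2,2))
seam(w,(308,188),(263,395),**k);seam(w,(631,62),(586,288),**k);seam(w,(528,402),(512,480),**k)
E
```

```text
mid [ 508.9 -262.5   58. ] len 88.9 yaw -4.6
mid [ 561.4 -376.8   58. ] len 86.8 yaw 3.5
mid [ 447.4 -368.8   58. ] len 38.2 yaw 2.4
```

send_rows([
  [[0,0.011,0.016,3.6,0.075],[0,0.011,0.016,3.6,0.075],[0,0.01,0.016,0,0.075],[0,0.01,0.016,0,0.075],[0.015,0,0,0,0.075],[0.015,0,0,0,0.075],[0.015,0,0,0,0.075],[0.015,0,0,0,0.075],[0.01,0,0,0,0.075],[0,0,0,0,0.075]],
])

```text
time: 33.95
tool_pos: [506.0, -251.9, 104.8]
tcp_rot: [-1.552, 1.548, 3.094]
contact_force: [-1.2, 1.2, -0.5]
grip_width: 74.5
```

```bash
python3 - <<'E'
from h import *
o=st();print(o['joint_positions'].round(2))
w=Cam('wrist','w12')
E
```

```text
t 33.95 tcp [ 506.  -251.9  104.8] tz [-0.067 -0.998  0.   ] tx [-0.022  0.001 -1.   ] F [-1.18  1.18 -0.45] M [ 0.05  0.18 -0.04] w 74.5
[-0.59  0.55  1.56 -0.01  1.06  1.05]
```

View pics/w12.png

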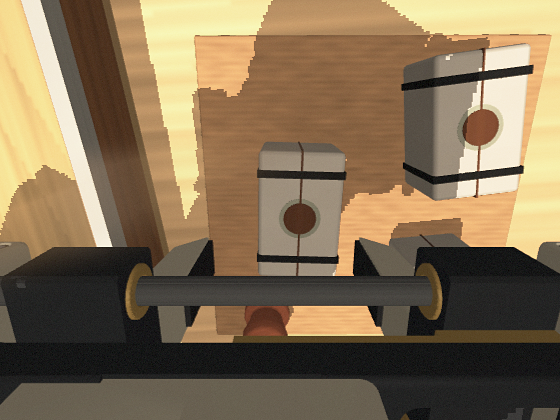

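```bash
python3 - <<'E'
from h import *
w=Cam('wrist')
print(w.pt(300,218,58)); seam(w,(302,150),(297,272),58)
E
```

```text
[ 509.320505   -263.44597389   58.        ]
mid [ 511.8 -263.1   58. ] len 86.8 yaw -5.2
```

send_rows([
  [[0,0.002,0.007,1,0.075],[0,0.002,0.006,0,0.075],[0.012,0,0,0,0.075],[0.015,0,0,0,0.075],[0.015,0,0,0,0.075],[0.012,0,0,0,0.075],[0,0,0,0,0.075]],
])

```text
time: 34.63
tool_pos: [514.9, -273.0, 59.0]
tcp_rot: [-0.385, 1.558, -2.044]
contact_force: [-1.2, 0.2, 0.6]
grip_width: 74.8
```

send_rows([
  [[-0.003,-0.002,-0.005,0,0.075],[0,-0.002,-0.004,0,0.075],[0,0,0,0,0.075]],
])

```text
time: 34.88
tool_pos: [512.6, -264.9, 64.4]
tcp_rot: [-0.141, 1.557, -1.801]
contact_force: [-0.4, 0.1, -0.1]
grip_width: 75.2
```

send_rows([
  [[0.008,0,-0.001,0,0.075],[0.01,-0.001,0,0,0.075],[0.01,-0.001,0,0,0.075],[0.006,0,0,0,0.075],[0,0,0,0,0.075]],
])

```text
time: 35.3
tool_pos: [511.7, -264.5, 29.8]
tcp_rot: [0.163, 1.555, -1.496]
contact_force: [-0.2, 0.1, -0.7]
grip_width: 75.0
```

send_rows([
  [[0.005,0,0,0,0.075],[0,0,0,0,0.075],[0,0,0,0,0.05],[0,0,0,0,0.04],[0,0,0,0,0.04],[0,0,0,0,0.04],[0,0,0,0,0.04]],
])

```text
time: 35.88
tool_pos: [511.4, -264.4, 23.1]
tcp_rot: [0.051, 1.556, -1.609]
contact_force: [1.1, -0.1, -3.0]
grip_width: 55.9
```

send_rows([
  [[-0.01,0,0,0,0.04],[-0.015,0,0,0,0.04],[-0.015,0,0,0,0.04],[-0.015,0,0,0,0.04],[0,0,0,0,0.04],[0,0,0,0,0.04],[0,0,0,0,0.04]],
])

```text
time: 36.47
tool_pos: [509.7, -262.5, 80.8]
tcp_rot: [-0.257, 1.558, -1.917]
contact_force: [-0.2, 0.7, -3.6]
grip_width: 55.4
```

```bash
python3 - <<'E'
from h import *
weigh(30);o=st();  w=Cam('wrist','w13')
E
```

```text
F mean [-0.06  0.05 -3.56] std [0.5  0.6  0.45] mass g 363.0
t 37.97 tcp [ 509.7 -262.5   80.7] tz [-0.088 -0.996  0.012] tx [-0.005 -0.012 -1.   ] F [ 0.15 -0.07 -2.86] M [0.07 0.11 0.06] w 56.2
```

View pics/w13.png

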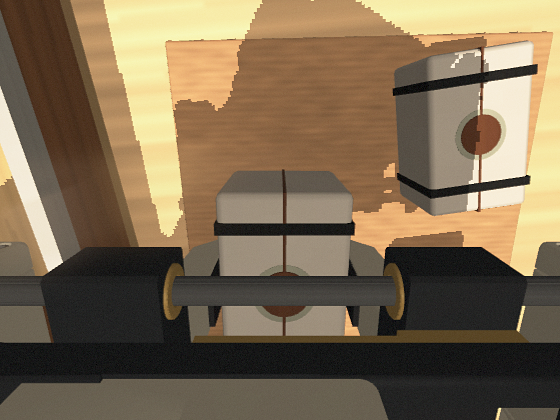

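send_rows([
  [[-0.015,0,0,0,0.04],[-0.02,0,0,0,0.04],[-0.02,0,0,0,0.04],[-0.02,0,0,-4,0.04],[-0.01,0,0,-4,0.04],[0,0,0,0,0.04]],
])

```text
time: 38.52
tool_pos: [509.0, -260.7, 167.5]
tcp_rot: [-0.831, 1.558, -2.346]
contact_force: [-0.1, 0.4, -4.9]
grip_width: 56.1
```

send_rows([
  [[0,0,-0.015,0,0.04],[0,0,-0.025,0,0.04],[0,0,-0.025,0,0.04],[0,0,-0.025,0,0.04],[0,0,-0.025,0,0.04],[0,0,-0.025,0,0.04],[0,0,-0.025,0,0.04],[0,0,-0.025,0,0.04],[0,0,-0.025,0,0.04],[0,0,0,0,0.04]],
])

```text
time: 39.35
tool_pos: [491.8, -31.7, 157.1]
tcp_rot: [-1.41, 1.551, -2.951]
contact_force: [-0.6, -0.4, -3.7]
grip_width: 55.7
```

send_rows([
  [[0,0.007,-0.015,0,0.04],[0,0.008,-0.025,0,0.04],[0,0.008,-0.025,0,0.04],[0,0.008,-0.025,0,0.04],[0,0.008,-0.025,0,0.04],[0,0.008,-0.025,0,0.04],[0,0.008,-0.025,0,0.04],[0,0.008,-0.025,0,0.04],[0,0.008,-0.025,0,0.04],[0,0,0,0,0.04]],
])

```text
time: 40.18
tool_pos: [551.9, 198.0, 144.6]
tcp_rot: [-1.457, 1.536, -3.016]
contact_force: [0.1, -0.0, -3.1]
grip_width: 56.0
```

send_rows([
  [[0,0.002,-0.015,0,0.04],[0,0.002,-0.02,0,0.04],[0,0.002,-0.012,0,0.04],[0,0,0,0,0.04],[0.012,0,0,0,0.04],[0.015,0,0,0,0.04],[0.015,0,0,0,0.04],[0.01,0,0,0,0.04],[0,0,0,0,0.04]],
])

```text
time: 40.93
tool_pos: [551.2, 244.6, 83.8]
tcp_rot: [-1.359, 1.526, -2.925]
contact_force: [-0.8, -0.0, -3.4]
grip_width: 55.6
```

```bash
python3 - <<'E'
from h import *
st();  w=Cam('wrist','w14')
E
```

```text
t 40.93 tcp [551.2 244.6  83.8] tz [ 0.005 -1.     0.009] tx [-0.044 -0.01  -0.999] F [-0.81 -0.03 -3.44] M [ 0.02  0.13 -0.02] w 55.6
```

View pics/w14.png

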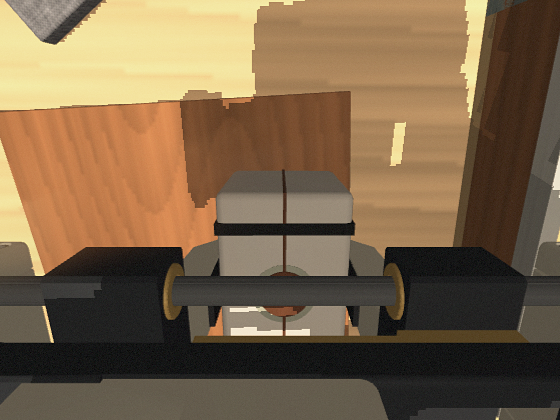

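send_rows([
  [[0.012,0,0,0,0.04],[0.015,0,0,0,0.04],[0.012,0,0,0,0.04],[0.006,0,0,0,0.04],[0,0,0,0,0.04]],
])

```text
time: 41.4
tool_pos: [553.0, 243.1, 42.7]
tcp_rot: [-1.357, 1.534, -2.926]
contact_force: [-0.8, -0.5, -3.4]
grip_width: 56.1
```

send_rows([
  [[0.008,0,0,0,0.04],[0.006,0,0,0,0.04],[0,0,0,0,0.04]],
])

```text
time: 41.65
tool_pos: [554.1, 243.0, 30.0]
tcp_rot: [-1.361, 1.538, -2.93]
contact_force: [-0.3, -0.3, -2.7]
grip_width: 56.4
```

send_rows([
  [[0.001,0,0,0,0.04],[0,0,0,0,0.04]],
])

```text
time: 41.82
tool_pos: [554.4, 243.0, 29.3]
tcp_rot: [-1.363, 1.539, -2.932]
contact_force: [-0.0, -0.4, -3.4]
grip_width: 55.9
```

send_rows([
  [[0.002,0,0,0,0.04],[0,0,0,0,0.04],[0.001,0,0,0,0.04],[0,0,0,0,0.04]],
])

```text
time: 42.15
tool_pos: [555.0, 243.3, 27.1]
tcp_rot: [-1.367, 1.541, -2.937]
contact_force: [-0.9, 0.1, -4.4]
grip_width: 56.0
```

send_rows([
  [[0.0015,0,0,0,0.04],[0,0,0,0,0.04],[0.001,0,0,0,0.04],[0,0,0,0,0.04]],
])

```text
time: 42.48
tool_pos: [555.4, 243.6, 26.0]
tcp_rot: [-1.368, 1.543, -2.938]
contact_force: [-0.3, 0.2, -3.0]
grip_width: 56.4
```

Within ~1 mm; release and rise.

send_rows([
  [[0.0015,0,0,0,0.04],[0,0,0,0,0.065],[0,0,0,0,0.075],[0,0,0,0,0.075],[0,0,0,0,0.075],[-0.01,0,0,0,0.075],[-0.015,0,0,0,0.075],[-0.02,0,0,0,0.075],[-0.02,0,0,0,0.075],[-0.02,0,0,0,0.075]],
])

```text
time: 43.32
tool_pos: [556.2, 243.4, 111.1]
tcp_rot: [-1.36, 1.536, -2.929]
contact_force: [-0.1, -0.8, 0.1]
grip_width: 75.2
```

send_rows([
  [[-0.02,0,0,0,0.075],[-0.02,0,0,0,0.075],[-0.015,0,0,0,0.075],[0,0,0,0,0.075]],
])

```text
time: 43.65
tool_pos: [560.5, 244.4, 176.8]
tcp_rot: [-1.39, 1.547, -2.96]
contact_force: [-0.2, -0.1, 0.8]
grip_width: 74.9
```

```bash
python3 - <<'E'
from h import *
o=st()
w=Cam('wrist','w15');s=Cam('scene','s15');cv2.imwrite('pics/s15z.png',cv2.resize(s.img[160:290,110:450],None,fx=2.3,fy=2.3,interpolation=cv2.INTER_CUBIC))
E
```

```text
t 43.65 tcp [560.5 244.4 176.8] tz [ 0.001 -1.     0.004] tx [-0.023 -0.004 -1.   ] F [-0.16 -0.09  0.79] M [0.01 0.12 0.05] w 74.9
```

View pics/s15z.png

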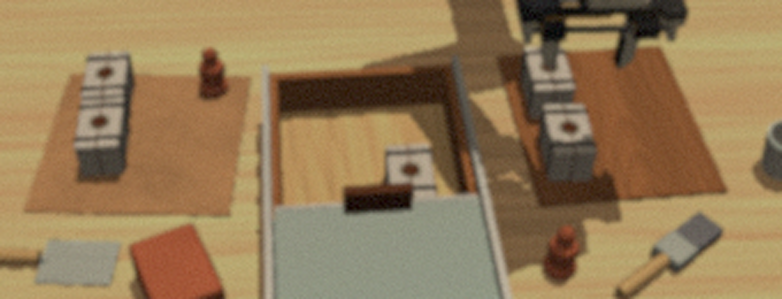

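send_rows([
  [[0,-0.004,0.02,0,0.075],[0,-0.005,0.028,0,0.075],[0,-0.005,0.028,0,0.075],[0,-0.005,0.028,0,0.075],[0,-0.005,0.028,0,0.075],[0,-0.005,0.028,0,0.075],[0,-0.005,0.028,0,0.075],[0,-0.005,0.028,0,0.075],[0,-0.005,0.028,0,0.075],[0,0,0,0,0.075]],
])

```text
time: 44.58
tool_pos: [504.7, -8.4, 161.0]
tcp_rot: [-1.468, 1.517, -3.032]
contact_force: [0.3, -0.2, -0.0]
grip_width: 75.0
```

send_rows([
  [[-0.003,-0.005,0.02,0,0.075],[-0.003,-0.006,0.028,0,0.075],[-0.003,-0.006,0.028,0,0.075],[-0.003,-0.006,0.028,0,0.075],[-0.003,-0.006,0.028,0,0.075],[-0.003,-0.006,0.028,0,0.075],[-0.003,-0.006,0.028,0,0.075],[-0.003,-0.006,0.028,0,0.075],[0,0,0,0,0.075],[0,0,0,0,0.075]],
])

```text
time: 45.42
tool_pos: [451.8, -229.8, 175.6]
tcp_rot: [-1.657, 1.495, 3.062]
contact_force: [0.1, 0.7, -0.2]
grip_width: 75.0
```

```bash
python3 - <<'E'
from h import *
o=st();print(o['joint_positions'].round(2))
w=Cam('wrist','w16')
E
```

```text
t 45.42 tcp [ 451.8 -229.8  175.6] tz [ 0.006 -1.    -0.007] tx [-0.076  0.006 -0.997] F [ 0.08  0.69 -0.2 ] M [0.02 0.08 0.01] w 75.0
[-0.6   0.4   1.59 -0.04  1.22  0.98]
```

View pics/w16.png

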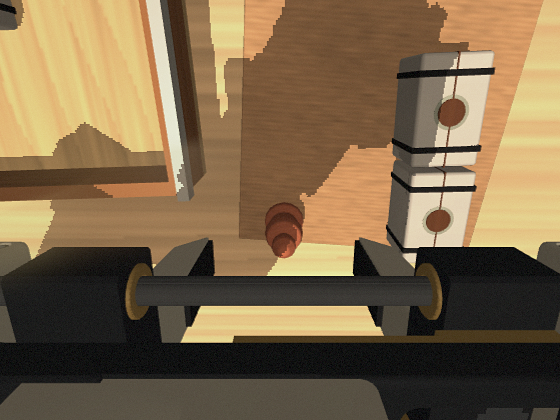

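```bash
python3 - <<'E'
from h import *
w=Cam('wrist')
for p in [(452,112),(438,220),(458,164),(284,205)]: print(w.pt(*p,58).round(1))
seam(w,(460,55),(447,163),58); seam(w,(443,172),(434,250),58)
E
```

```text
[ 517.8 -364.7   58. ]
[ 423.  -369.8   58. ]
[ 475.1 -377.9   58. ]
[ 436.4 -229.4   58. ]
mid [ 517.8 -365.6   58. ] len 84.0 yaw 3.7
mid [ 430.1 -368.9   58. ] len 75.9 yaw 3.8
```

send_rows([
  [[0.038,0,0,0,0.075],[0.038,0,0,0,0.075],[0,0,0,0,0.075],[0,0,0,0,0.075]],
])

```text
time: 45.85
tool_pos: [448.6, -224.4, 98.9]
tcp_rot: [-1.649, 1.498, 3.077]
contact_force: [0.7, 0.7, 1.4]
grip_width: 75.0
```

send_rows([
  [[0,0.008,0.017,-2.9,0.075],[0,0.009,0.018,0,0.075],[0,0.009,0.018,0,0.075],[0,0.009,0.018,0,0.075],[0,0.009,0.018,0,0.075],[0,0.009,0.018,0,0.075],[0,0.009,0.015,0,0.075],[0,0.007,0.01,0,0.075],[0,0,0,0,0.075],[0,0,0,0,0.075]],
])

```text
time: 46.68
tool_pos: [537.8, -350.7, 111.6]
tcp_rot: [-1.591, 1.509, -3.083]
contact_force: [-0.4, 0.0, 0.1]
grip_width: 74.8
```

```bash
python3 - <<'E'
from h import *
o=st();print(o['joint_positions'].round(2))
w=Cam('wrist','w17')
E
```

```text
t 46.68 tcp [ 537.8 -350.7  111.6] tz [ 0.079 -0.997 -0.001] tx [-0.061 -0.004 -0.998] F [-0.44  0.    0.07] M [ 0.07  0.1  -0.02] w 74.8
[-0.68  0.68  1.28 -0.04  1.23  0.83]
```

View pics/w17.png

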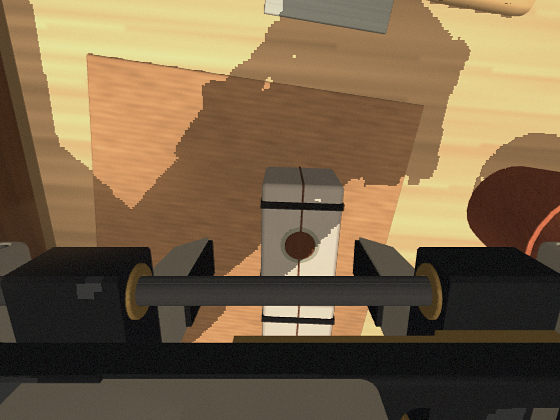

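```bash
python3 - <<'E'
from h import *
w=Cam('wrist')
print(w.pt(299,246,58).round(1)); seam(w,(301,182),(297,335),58)
E
```

```text
[ 516.5 -363.3   58. ]
mid [ 500.7 -364.7   58. ] len 127.1 yaw 4.1
```

send_rows([
  [[0,-0.008,0.006,0,0.075],[0,-0.008,0.005,0,0.075],[0,0,0,0,0.075],[0.01,0,0,0,0.075],[0.012,0,0,0,0.075],[0.01,0,0,0,0.075],[0,0,0,0,0.075]],
])

```text
time: 47.37
tool_pos: [516.8, -361.6, 80.4]
tcp_rot: [-1.594, 1.509, -3.085]
contact_force: [-0.0, 0.2, -0.3]
grip_width: 74.9
```

send_rows([
  [[0.01,0.001,0.001,0,0.075],[0.012,0.001,0.001,0,0.075],[0.012,0.001,0,0,0.075],[0.012,0,0,0,0.075],[0.007,0,0,0,0.075],[0,0,0,0,0.075]],
])

```text
time: 47.87
tool_pos: [516.2, -362.9, 20.1]
tcp_rot: [-1.625, 1.507, -3.116]
contact_force: [-1.3, 0.9, 0.2]
grip_width: 75.1
```

send_rows([
  [[-0.003,0,0,0,0.075],[0,0,0,0,0.05],[0,0,0,0,0.04],[0,0,0,0,0.04],[0,0,0,0,0.04],[0,0,0,0,0.04]],
])

```text
time: 48.37
tool_pos: [516.9, -363.1, 23.5]
tcp_rot: [-1.619, 1.508, -3.109]
contact_force: [0.3, -0.3, -4.9]
grip_width: 56.6
```

send_rows([
  [[-0.01,0,0,0,0.04],[-0.015,0,0,0,0.04],[-0.015,0,0,0,0.04],[-0.015,0,0,0,0.04],[0,0,0,0,0.04],[0,0,0,0,0.04],[0,0,0,0,0.04]],
])

```text
time: 48.95
tool_pos: [518.4, -360.7, 79.3]
tcp_rot: [-1.708, 1.502, 3.085]
contact_force: [1.3, 0.0, -6.3]
grip_width: 56.1
```

```bash
python3 - <<'E'
from h import *
weigh(30);o=st();  w=Cam('wrist','w18')
E
```

```text
F mean [ 0.16  0.13 -5.5 ] std [0.48 0.44 0.56] mass g 561.0
t 50.45 tcp [ 518.5 -360.7   79.3] tz [ 0.08  -0.997 -0.009] tx [-0.069  0.004 -0.998] F [ 0.64  0.12 -5.42] M [0.03 0.04 0.05] w 56.0
```

View pics/w18.png

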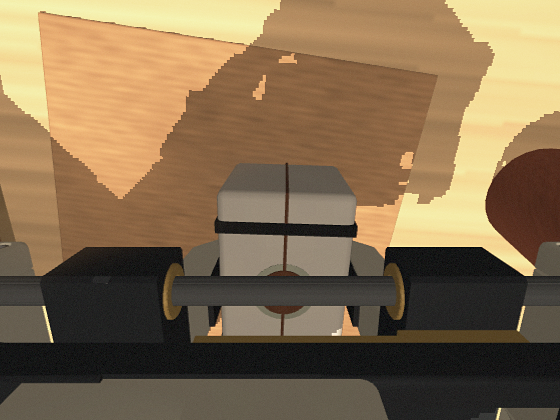

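send_rows([
  [[-0.012,0,0,1,0.04],[-0.015,0,0,1,0.04],[-0.015,0,0,0,0.04],[-0.015,0,0,0,0.04],[-0.015,0,0,0,0.04],[-0.01,0,0,0,0.04],[0,0,0,0,0.04]],
])

```text
time: 51.08
tool_pos: [523.3, -360.3, 162.7]
tcp_rot: [-1.713, 1.498, 3.044]
contact_force: [0.3, -0.5, -5.6]
grip_width: 56.1
```

send_rows([
  [[0,0.001,-0.014,0,0.04],[0,0.002,-0.02,0,0.04],[0,0.002,-0.02,0,0.04],[0,0.002,-0.02,0,0.04],[0,0.002,-0.02,0,0.04],[0,0.002,-0.02,0,0.04],[0,0.002,-0.02,0,0.04],[0,0.002,-0.02,0,0.04],[0,0.002,-0.02,0,0.04],[0,0,0,0,0.04]],
])

```text
time: 51.92
tool_pos: [527.7, -172.8, 154.7]
tcp_rot: [-1.786, 1.487, 2.967]
contact_force: [0.6, 0.0, -5.7]
grip_width: 56.2
```

send_rows([
  [[0,0.001,-0.014,0,0.04],[0,0.002,-0.02,0,0.04],[0,0.002,-0.02,0,0.04],[0,0.002,-0.02,0,0.04],[0,0.002,-0.018,0,0.04],[0,0.001,-0.012,0,0.04],[0,0,0,0,0.04],[0,0,0,0,0.04]],
])

```text
time: 52.58
tool_pos: [529.3, -60.8, 150.3]
tcp_rot: [-1.786, 1.478, 2.969]
contact_force: [0.2, -1.0, -5.3]
grip_width: 56.1
```

```bash
python3 - <<'E'
from h import *
o=st();  w=Cam('wrist','w19')
E
```

```text
t 52.58 tcp [529.3 -60.8 150.3] tz [ 0.042 -0.999 -0.02 ] tx [-0.091  0.016 -0.996] F [ 0.2  -1.01 -5.35] M [ 0.04 -0.03  0.  ] w 56.1
```

View pics/w19.png

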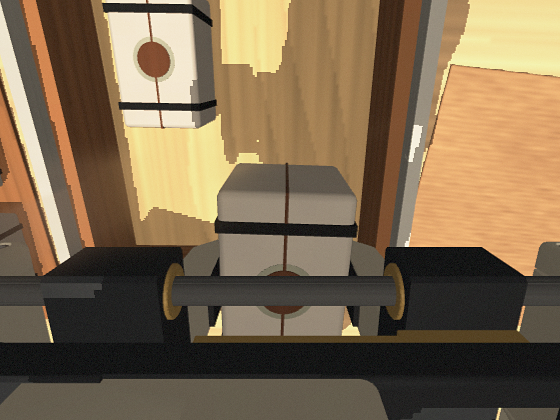

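send_rows([
  [[0,0,-0.012,0,0.04],[0,0.001,-0.01,0,0.04],[0,0,0,0,0.04],[0.01,0,0,0,0.04],[0.014,0,0,0,0.04],[0.014,0,0,0,0.04],[0.014,0,0,0,0.04],[0.01,0,0,0,0.04],[0,0,0,0,0.04]],
])

```text
time: 53.38
tool_pos: [523.6, -40.3, 84.0]
tcp_rot: [-1.767, 1.481, 2.984]
contact_force: [-0.4, 0.9, -5.8]
grip_width: 56.3
```

send_rows([
  [[0.01,0,-0.003,0,0.04],[0.012,0,-0.002,0,0.04],[0.01,0,0,0,0.04],[0.006,0,0,0,0.04],[0,0,0,0,0.04]],
])

```text
time: 53.8
tool_pos: [520.6, -36.5, 44.1]
tcp_rot: [-1.758, 1.482, 2.992]
contact_force: [-0.8, -1.0, -5.8]
grip_width: 55.9
```

send_rows([
  [[0.005,0,0,0,0.04],[0.003,0,0,0,0.04],[0,0,0,0,0.04],[0.001,0,0,0,0.04],[0,0,0,0,0.04]],
])

```text
time: 54.22
tool_pos: [521.0, -37.2, 35.6]
tcp_rot: [-1.754, 1.485, 2.995]
contact_force: [0.0, -1.0, -5.6]
grip_width: 56.0
```

send_rows([
  [[0.0015,0,0,0,0.04],[0,0,0,0,0.04],[0.0015,0,0,0,0.04],[0,0,0,0,0.04]],
])

```text
time: 54.55
tool_pos: [521.7, -37.3, 33.6]
tcp_rot: [-1.751, 1.487, 2.998]
contact_force: [-1.5, -0.4, -4.2]
grip_width: 56.1
```

send_rows([
  [[0.001,0,0,0,0.04],[0,0,0,0,0.065],[0,0,0,0,0.072],[0,0,0,0,0.072],[0,0,0,0,0.072],[-0.01,0,0,0,0.072],[-0.015,0,0,0,0.072],[-0.02,0,0,0,0.072],[-0.02,0,0,0,0.072],[-0.02,0,0,0,0.072]],
])

```text
time: 55.38
tool_pos: [528.1, -38.2, 121.5]
tcp_rot: [-1.754, 1.484, 2.995]
contact_force: [0.8, 0.2, 0.7]
grip_width: 71.5
```

send_rows([
  [[-0.02,0,0,0,0.072],[-0.02,0,0,0,0.072],[-0.015,0,0,0,0.072],[0,0,0,0,0.072]],
])

```text
time: 55.72
tool_pos: [535.5, -39.3, 186.8]
tcp_rot: [-1.746, 1.495, 3.004]
contact_force: [0.6, 0.1, 0.7]
grip_width: 72.2
```

```bash
python3 - <<'E'
from h import *
o=st();print(o['joint_positions'].round(3))
w=Cam('wrist','w20')
E
```

```text
t 55.72 tcp [535.5 -39.3 186.8] tz [ 0.037 -0.999 -0.013] tx [-0.075  0.01  -0.997] F [0.57 0.06 0.69] M [0.01 0.01 0.05] w 72.2
[-0.213  0.442  1.487 -0.006  1.288  1.323]
```

View pics/w20.png

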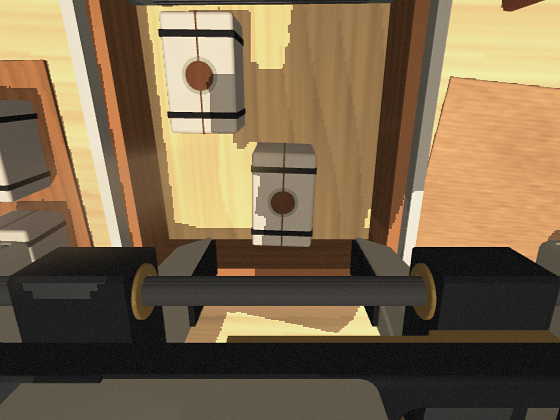

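send_rows([
  [[-0.01,-0.007,0.015,0,0.075],[-0.005,-0.008,0.022,0,0.075],[-0.003,-0.008,0.022,0,0.075],[-0.003,-0.008,0.022,0,0.075],[-0.003,-0.008,0.022,0,0.075],[-0.003,-0.008,0.022,0,0.075],[-0.003,-0.008,0.022,0,0.075],[-0.003,-0.008,0.022,0,0.075],[-0.003,-0.008,0.022,0,0.075],[0,0,0,0,0.075]],
])

```text
time: 56.6
tool_pos: [466.4, -237.8, 215.4]
tcp_rot: [-1.804, 1.478, 2.951]
contact_force: [-0.3, 0.2, -0.3]
grip_width: 74.9
```

```bash
python3 - <<'E'
from h import *
o=st();print(o['joint_positions'].round(3))
E
```

```text
t 56.6 tcp [ 466.4 -237.8  215.4] tz [ 0.042 -0.999 -0.021] tx [-0.091  0.018 -0.996] F [-0.3   0.19 -0.3 ] M [0.06 0.09 0.02] w 74.9
[-0.595  0.401  1.47  -0.037  1.356  0.942]
```

send_rows([
  [[0,-0.005,0.014,0,0.075],[0,-0.006,0.018,0,0.075],[0,-0.006,0.018,0,0.075],[0,-0.006,0.018,0,0.075],[0,-0.006,0.018,0,0.075],[0,-0.006,0.018,0,0.075],[0,-0.003,0.012,0,0.075],[0.01,0,0,0,0.075],[0.02,0,0,0,0.075],[0,0,0,0,0.075]],
])

```text
time: 57.43
tool_pos: [426.0, -353.2, 174.1]
tcp_rot: [-1.912, 1.464, 2.842]
contact_force: [0.5, 0.2, -0.4]
grip_width: 75.3
```

```bash
python3 - <<'E'
from h import *
o=st();print(o['joint_positions'].round(3))
w=Cam('wrist','w21')
E
```

```text
t 57.43 tcp [ 426.  -353.2  174.1] tz [ 0.04  -0.999 -0.036] tx [-0.102  0.032 -0.994] F [ 0.54  0.17 -0.41] M [ 0.03  0.08 -0.04] w 75.3
[-0.801  0.497  1.435 -0.053  1.304  0.744]
```

View pics/w21.png

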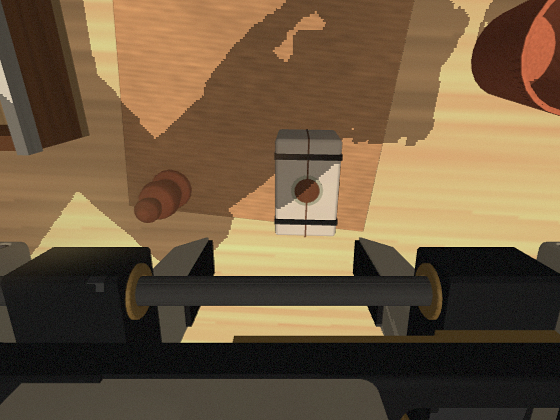

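send_rows([
  [[0,-0.026,-0.024,0,0.075],[0,-0.026,-0.024,0,0.075],[0,-0.026,-0.024,0,0.075],[0,0,0,0,0.075],[0,0,0,0,0.075]],
])

```text
time: 57.9
tool_pos: [344.6, -277.8, 185.0]
tcp_rot: [-1.936, 1.463, 2.823]
contact_force: [1.1, -0.9, 0.3]
grip_width: 74.6
```

```bash
python3 - <<'E'
from h import *
o=st();q=o['joint_positions'];print(q.round(3),q[1]+q[2]+q[4]-np.pi)
E
```

```text
t 57.9 tcp [ 344.6 -277.8  185. ] tz [ 0.044 -0.998 -0.039] tx [-0.102  0.034 -0.994] F [ 1.08 -0.88  0.27] M [-0.    0.03 -0.01] w 74.6
[-0.815  0.294  1.725 -0.055  1.219  0.731] 0.09565801657703066
```

send_rows([
  [[0,0.006,0.006,0,0.075],[0,0.006,0.006,0,0.075],[0,0.006,0.006,0,0.075],[0,0.006,0.006,0,0.075],[0,0.006,0.006,0,0.075],[0,0.006,0.006,0,0.075],[0,0.006,0.006,0,0.075],[0,0.006,0.006,0,0.075],[0,0.006,0.006,0,0.075],[0,0,0,0,0.075]],
])

```text
time: 58.73
tool_pos: [416.0, -340.2, 176.3]
tcp_rot: [-1.903, 1.471, 2.858]
contact_force: [-0.9, 0.9, -0.2]
grip_width: 75.3
```

```bash
python3 - <<'E'
from h import *
o=st();q=o['joint_positions'];print(q.round(3),q[1]+q[2]+q[4]-np.pi)
E
```

```text
t 58.73 tcp [ 416.  -340.2  176.3] tz [ 0.047 -0.998 -0.033] tx [-0.096  0.028 -0.995] F [-0.86  0.88 -0.24] M [0.   0.03 0.04] w 75.3
[-0.799  0.462  1.486 -0.051  1.281  0.74 ] 0.08742305254826688
```

```bash
python3 - <<'E'
from h import *
w=Cam('wrist','w22');cv2.imwrite('pics/w22z.png',cv2.resize(w.img[80:280,200:440],None,fx=3,fy=3,interpolation=cv2.INTER_CUBIC))
E
```

```text
(no output)
```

View pics/w22z.png

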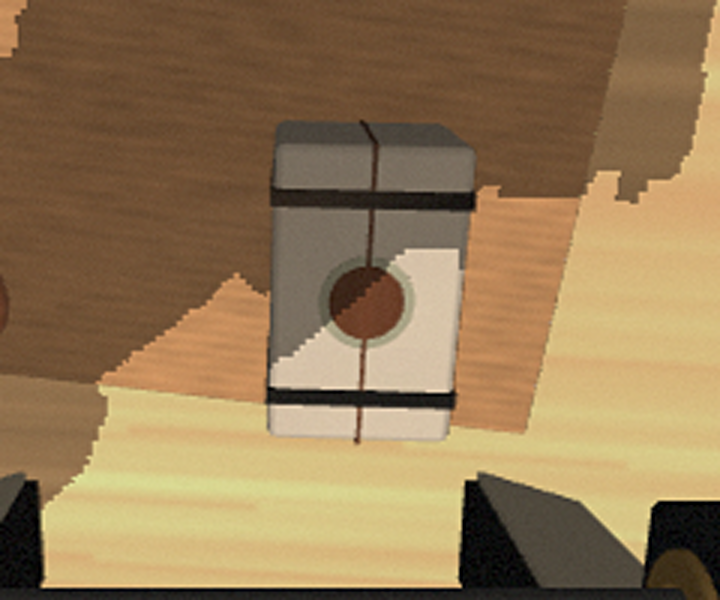

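```bash
python3 - <<'E'
from h import *
w=Cam('wrist')
k=dict(h=58,off=(200,80),sc=(3,3))
seam(w,(376,142),(358,440),**k); print(w.pt(200+367/3,80+302/3,58)); st()
E
```

```text
mid [ 422.6 -369.    58. ] len 90.0 yaw 1.9
[ 421.97062742 -369.1967497    58.        ]
t 58.83 tcp [ 414.7 -339.   176.4] tz [ 0.047 -0.998 -0.034] tx [-0.097  0.029 -0.995] F [-0.47 -1.3  -0.07] M [ 0.05  0.03 -0.01] w 75.3
```

send_rows([
  [[0,0.006,0.011,0.8,0.075],[0,0.006,0.012,0,0.075],[0,0.006,0.011,0,0.075],[0,0,0,0,0.075],[0.01,0,0,0,0.075],[0.015,0,0,0,0.075],[0.015,0,0,0,0.075],[0.015,0,0,0,0.075],[0.01,0,0,0,0.075],[0,0,0,0,0.075]],
])

```text
time: 59.67
tool_pos: [425.7, -366.5, 103.4]
tcp_rot: [-1.923, 1.466, 2.825]
contact_force: [-1.0, -0.2, 0.5]
grip_width: 75.1
```

send_rows([
  [[0,0.001,0.002,0,0.075],[0.01,0.001,0.002,0,0.075],[0.012,0,0,0,0.075],[0.012,0,0,0,0.075],[0.012,0,0,0,0.075],[0,0,0,0,0.075]],
])

```text
time: 60.17
tool_pos: [423.5, -368.9, 56.2]
tcp_rot: [-1.905, 1.469, 2.844]
contact_force: [0.2, 0.5, 0.5]
grip_width: 75.0
```

```bash
python3 - <<'E'
from h import *
st();w=Cam('wrist','w23')
E
```

```text
t 60.17 tcp [ 423.5 -368.9   56.2] tz [ 0.035 -0.999 -0.033] tx [-0.097  0.03  -0.995] F [0.19 0.48 0.49] M [ 0.05  0.1  -0.01] w 75.0
```

View pics/w23.png

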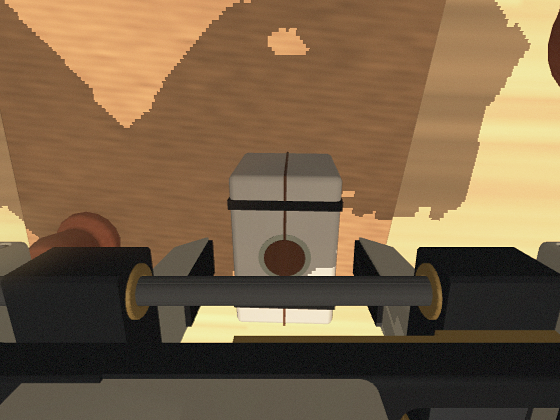

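Well centred. Lower 26 mm, close, lift, weigh.

send_rows([
  [[0.009,0,0,0,0.075],[0.009,0,0,0,0.075],[0.006,0,0,0,0.075],[0,0,0,0,0.075],[0,0,0,0,0.05],[0,0,0,0,0.04],[0,0,0,0,0.04],[0,0,0,0,0.04],[0,0,0,0,0.04],[0,0,0,0,0.04]],
])

```text
time: 61.05
tool_pos: [423.1, -370.0, 33.6]
tcp_rot: [-1.871, 1.475, 2.877]
contact_force: [-0.3, -0.1, -1.3]
grip_width: 56.4
```

send_rows([
  [[-0.01,0,0,0,0.04],[-0.015,0,0,0,0.04],[-0.015,0,0,0,0.04],[-0.015,0,0,0,0.04],[0,0,0,0,0.04],[0,0,0,0,0.04],[0,0,0,0,0.04]],
])

```text
time: 61.63
tool_pos: [427.8, -370.5, 91.4]
tcp_rot: [-1.89, 1.472, 2.859]
contact_force: [0.2, 0.3, -3.3]
grip_width: 56.1
```

```bash
python3 - <<'E'
from h import *
weigh(30);o=st();  w=Cam('wrist','w24')
E
```

```text
F mean [ 0.17  0.1  -3.44] std [0.48 0.51 0.52] mass g 351.0
t 63.13 tcp [ 427.7 -370.5   91.3] tz [ 0.035 -0.999 -0.031] tx [-0.095  0.028 -0.995] F [-0.18  0.25 -3.16] M [-0.06 -0.04 -0.03] w 55.9
```

View pics/w24.png

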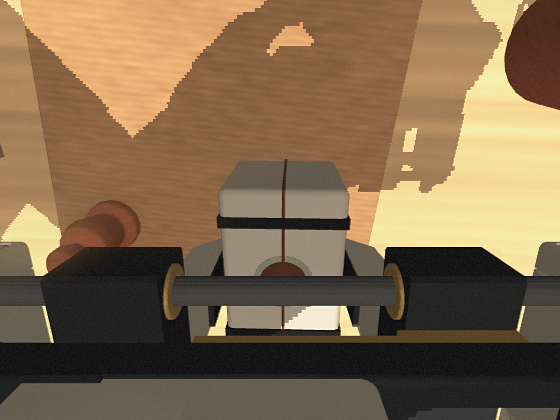

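send_rows([
  [[-0.012,0,0,0,0.04],[-0.018,0,0,0,0.04],[-0.018,0,0,0,0.04],[-0.018,0,0,0,0.04],[-0.018,0,0,0,0.04],[-0.01,0,0,0,0.04],[0,0,0,0,0.04]],
])

```text
time: 63.77
tool_pos: [436.1, -372.3, 187.3]
tcp_rot: [-1.918, 1.468, 2.831]
contact_force: [0.2, -0.6, -3.2]
grip_width: 56.4
```

send_rows([
  [[0,0.003,-0.014,0,0.04],[0,0.003,-0.022,0,0.04],[0,0.003,-0.022,0,0.04],[0,0.003,-0.022,0,0.04],[0,0.003,-0.022,0,0.04],[0,0.003,-0.022,0,0.04],[0,0.003,-0.022,0,0.04],[0,0.003,-0.022,0,0.04],[0,0.003,-0.022,0,0.04],[0,0.003,-0.022,0,0.04]],
])

```text
time: 64.6
tool_pos: [454.3, -146.7, 183.6]
tcp_rot: [-1.945, 1.456, 2.797]
contact_force: [0.6, -0.0, -2.9]
grip_width: 56.1
```

send_rows([
  [[-0.002,0.003,-0.022,0,0.04],[-0.002,0.003,-0.022,0,0.04],[-0.002,0.003,-0.022,0,0.04],[-0.002,0.003,-0.022,0,0.04],[-0.002,0.003,-0.022,0,0.04],[-0.002,0.003,-0.022,0,0.04],[-0.002,0.003,-0.022,0,0.04],[-0.002,0.003,-0.022,0,0.04],[-0.002,0.003,-0.022,0,0.04],[0,0,0,0,0.04]],
])

```text
time: 65.43
tool_pos: [468.2, 71.9, 199.8]
tcp_rot: [-1.952, 1.439, 2.795]
contact_force: [-0.8, 0.5, -3.5]
grip_width: 55.7
```

send_rows([
  [[0,0.003,-0.016,0,0.04],[0,0.003,-0.022,0,0.04],[0,0.003,-0.022,0,0.04],[0,0.003,-0.022,0,0.04],[0,0.003,-0.022,0,0.04],[0,0.003,-0.022,0,0.04],[0,0.003,-0.022,0,0.04],[0,0.003,-0.022,0,0.04],[0,0.003,-0.022,0,0.04],[0,0,0,0,0.04]],
])

```text
time: 66.27
tool_pos: [480.1, 273.9, 196.3]
tcp_rot: [-1.882, 1.426, 2.865]
contact_force: [-0.3, -0.4, -4.2]
grip_width: 55.9
```

```bash
python3 - <<'E'
from h import *
o=st();q=o['joint_positions'];print(q.round(3))
E
```

```text
t 66.27 tcp [480.1 273.9 196.3] tz [ 0.031 -0.999 -0.044] tx [-0.139  0.04  -0.989] F [-0.29 -0.38 -4.15] M [ 0.05 -0.    0.04] w 55.9
[0.332 0.48  1.403 0.084 1.379 1.847]
```

send_rows([
  [[0,0.005,-0.016,0,0.04],[0,0.006,-0.02,0,0.04],[0,0.006,-0.02,0,0.04],[0,0.005,-0.018,0,0.04],[0,0,0,0,0.04],[0.012,0,0,0,0.04],[0.018,0,0,0,0.04],[0.018,0,0,0,0.04],[0.012,0,0,0,0.04],[0,0,0,0,0.04]],
])

```text
time: 67.1
tool_pos: [483.9, 348.6, 125.6]
tcp_rot: [-1.791, 1.415, 2.957]
contact_force: [-0.6, -0.3, -3.6]
grip_width: 56.0
```

```bash
python3 - <<'E'
from h import *
o=st();q=o['joint_positions'];print(q.round(3));w=Cam('wrist','w25')
E
```

```text
t 67.1 tcp [483.9 348.6 125.6] tz [ 0.033 -0.999 -0.034] tx [-0.152  0.028 -0.988] F [-0.58 -0.33 -3.56] M [ 0.   -0.03  0.06] w 56.0
[0.447 0.626 1.352 0.095 1.29  1.949]
```

View pics/w25.png

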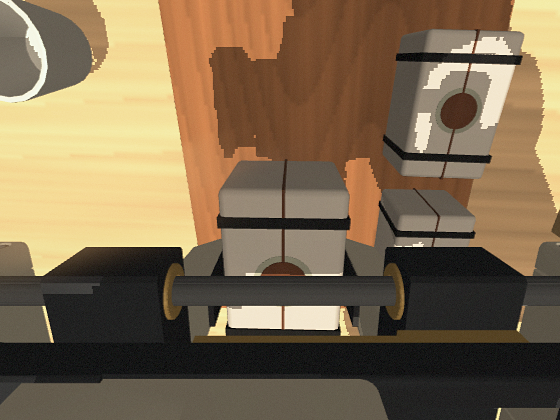

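send_rows([
  [[0.012,0,0,0,0.04],[0.016,0.001,0,0,0.04],[0.016,0.001,0,0,0.04],[0.014,0,0,0,0.04],[0.008,0,0,0,0.04],[0,0,0,0,0.04]],
])

```text
time: 67.65
tool_pos: [479.2, 348.8, 63.9]
tcp_rot: [-1.818, 1.423, 2.929]
contact_force: [1.0, -0.5, -2.9]
grip_width: 55.7
```

```bash
python3 - <<'E'
from h import *
st()
E
```

```text
t 67.65 tcp [479.2 348.8  63.9] tz [ 0.032 -0.999 -0.036] tx [-0.144  0.031 -0.989] F [ 1.04 -0.46 -2.86] M [-0.09 -0.03  0.03] w 55.7
```

send_rows([
  [[0.009,0,0,0,0.04],[0.008,0,0,0,0.04],[0.004,0,0,0,0.04],[0,0,0,0,0.04]],
])

```text
time: 67.98
tool_pos: [477.9, 349.7, 44.1]
tcp_rot: [-1.837, 1.427, 2.909]
contact_force: [-0.7, -0.1, -4.2]
grip_width: 55.9
```

send_rows([
  [[0.0015,0,0,0,0.04],[0,0,0,0,0.04]],
])

```text
time: 68.15
tool_pos: [477.9, 349.9, 42.8]
tcp_rot: [-1.839, 1.427, 2.907]
contact_force: [-0.7, -0.4, -3.0]
grip_width: 55.8
```

send_rows([
  [[0.002,0,0,0,0.04],[0,0,0,0,0.04],[0.0015,0,0,0,0.04],[0,0,0,0,0.04]],
])

```text
time: 68.48
tool_pos: [478.1, 350.4, 40.0]
tcp_rot: [-1.848, 1.429, 2.898]
contact_force: [0.8, -0.3, -3.8]
grip_width: 56.1
```

send_rows([
  [[0.001,0,0,0,0.04],[0,0,0,0,0.04]],
])

```text
time: 68.65
tool_pos: [478.0, 350.5, 39.1]
tcp_rot: [-1.85, 1.429, 2.896]
contact_force: [0.1, 0.0, -3.2]
grip_width: 55.7
```

send_rows([
  [[0.0015,0,0,0,0.04],[0,0,0,0,0.04]],
])

```text
time: 68.82
tool_pos: [478.0, 350.7, 37.7]
tcp_rot: [-1.854, 1.43, 2.893]
contact_force: [-1.0, -0.5, -2.5]
grip_width: 56.0
```

send_rows([
  [[0.001,0,0,0,0.04],[0,0,0,0,0.04]],
])

```text
time: 68.98
tool_pos: [477.9, 350.9, 37.4]
tcp_rot: [-1.856, 1.43, 2.89]
contact_force: [0.1, -2.1, -1.0]
grip_width: 56.2
```

Touching; release and rise.

send_rows([
  [[0,0,0,0,0.06],[0,0,0,0,0.07],[0,0,0,0,0.075],[0,0,0,0,0.075],[0,0,0,0,0.075],[-0.01,0,0,0,0.075],[-0.015,0,0,0,0.075],[-0.02,0,0,0,0.075],[-0.02,0,0,0,0.075],[-0.02,0,0,0,0.075]],
])

```text
time: 69.82
tool_pos: [488.1, 347.0, 123.6]
tcp_rot: [-1.827, 1.424, 2.92]
contact_force: [-0.2, 0.7, 0.5]
grip_width: 75.3
```

send_rows([
  [[-0.02,0,0,0,0.075],[-0.03,0,0,0,0.075],[-0.03,0,0,0,0.075],[-0.02,0,0,0,0.075],[0,0,0,0,0.075]],
])

```text
time: 70.23
tool_pos: [504.4, 343.4, 235.8]
tcp_rot: [-1.866, 1.432, 2.88]
contact_force: [0.5, -0.3, 0.5]
grip_width: 74.9
```

```bash
python3 - <<'E'
from h import *
st();w=Cam('wrist','w26');s=Cam('side','sd26')
E
```

```text
t 70.23 tcp [504.4 343.4 235.8] tz [ 0.031 -0.999 -0.04 ] tx [-0.134  0.036 -0.99 ] F [ 0.49 -0.32  0.49] M [0.02 0.04 0.01] w 74.9
```

View pics/w26.png

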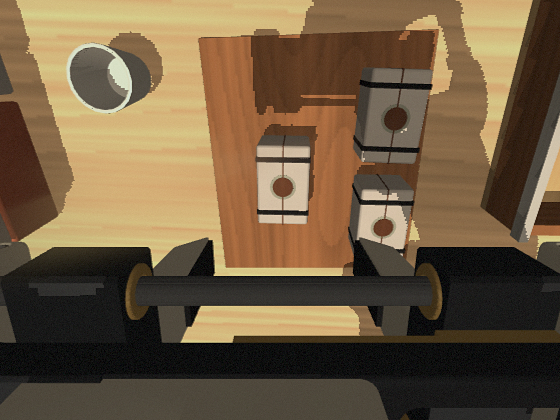

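View pics/sd26.png

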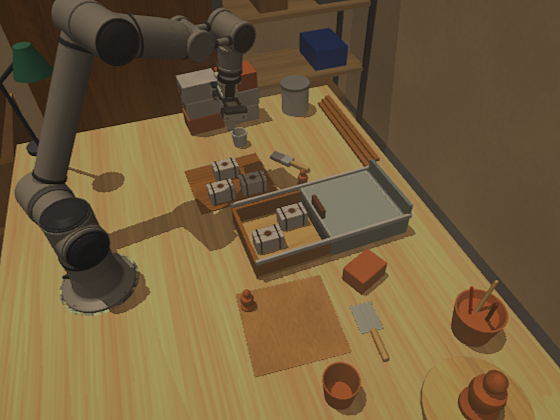

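send_rows([
  [[0,0.01,0.016,0,0.03],[0,0.014,0.024,0,0.0],[0,0.014,0.024,0,0.0],[0,0.014,0.024,0,0.0],[0,0.014,0.024,0,0.0],[0,0.014,0.024,0,0.0],[0,0.014,0.024,0,0.0],[0,0.014,0.024,0,0.0],[0,0.014,0.024,0,0.0],[0,0,0,0,0.0]],
])

```text
time: 71.17
tool_pos: [624.8, 132.2, 187.3]
tcp_rot: [-1.769, 1.398, 2.985]
contact_force: [-0.0, 0.5, -0.2]
grip_width: 12.8
```

```bash
python3 - <<'E'
from h import *
st()
E
```

```text
t 71.17 tcp [624.8 132.2 187.3] tz [ 0.038 -0.999 -0.034] tx [-0.17   0.027 -0.985] F [-0.04  0.53 -0.2 ] M [ 0.03 -0.04 -0.01] w 12.8
```

send_rows([
  [[-0.001,0.01,0.014,0,0.0],[-0.001,0.011,0.015,0,0.0],[-0.001,0.011,0.015,0,0.0],[-0.001,0.011,0.015,0,0.0],[-0.001,0.011,0.015,0,0.0],[-0.001,0.011,0.015,0,0.0],[-0.001,0.011,0.015,0,0.0],[-0.001,0.011,0.015,0,0.0],[-0.001,0.011,0.015,0,0.0],[0,0,0,0,0.0]],
])

```text
time: 72.0
tool_pos: [721.3, 0.6, 152.8]
tcp_rot: [-1.757, 1.361, 2.998]
contact_force: [-0.6, -0.8, -0.2]
grip_width: 0.3
```

```bash
python3 - <<'E'
from h import *
o=st();print(o['joint_positions'].round(2))
w=Cam('wrist','w27');s=Cam('side','sd27')
E
```

```text
t 72.0 tcp [7.213e+02 6.000e-01 1.528e+02] tz [ 0.038 -0.999 -0.039] tx [-0.206  0.03  -0.978] F [-0.62 -0.8  -0.19] M [-0.02 -0.01 -0.01] w 0.3
[-0.11  0.93  0.68  0.01  1.74  1.42]
```

View pics/w27.png

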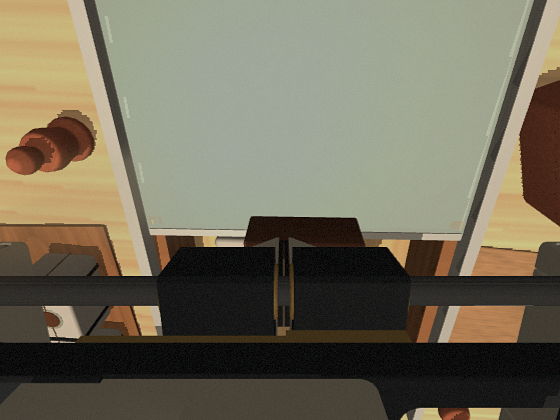

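View pics/sd27.png

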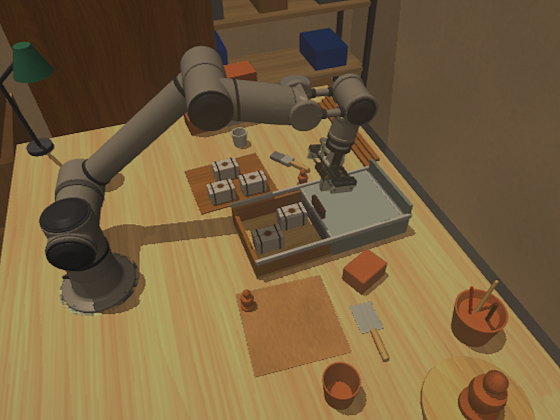

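send_rows([
  [[0,0.008,0.005,0,0.0],[0,0.008,0.005,0,0.0],[0,0.008,0.004,0,0.0],[0,0.004,0,0,0.0],[0,0,0,0,0.0],[0.008,0,0,0,0.0],[0.008,0,0,0,0.0],[0,0,0,0,0.0]],
])

```text
time: 72.77
tool_pos: [740.7, 2.9, 130.2]
tcp_rot: [-1.777, 1.353, 2.99]
contact_force: [-0.7, -0.2, -0.5]
grip_width: 0.7
```

send_rows([
  [[0.008,0,0.006,0,0.0],[0.008,0,0.006,0,0.0],[0.008,0,0.004,0,0.0],[0.004,0,0,0,0.0],[0,0,0,0,0.0]],
])

```text
time: 73.18
tool_pos: [734.0, -9.3, 102.8]
tcp_rot: [-1.781, 1.353, 2.99]
contact_force: [-0.3, -0.9, -0.6]
grip_width: 0.3
```

```bash
python3 - <<'E'
from h import *
o=st();print(o['joint_positions'].round(2))
s=Cam('side');cv2.imwrite('pics/sd28.png',cv2.resize(s.img[120:260,230:420],None,fx=4,fy=4,interpolation=cv2.INTER_CUBIC))
E
```

```text
t 73.18 tcp [734.   -9.3 102.8] tz [ 0.054 -0.998 -0.045] tx [-0.213  0.033 -0.976] F [-0.3  -0.88 -0.56] M [0.02 0.01 0.01] w 0.3
[-0.12  1.    0.67  0.01  1.69  1.39]
```

View pics/sd28.png

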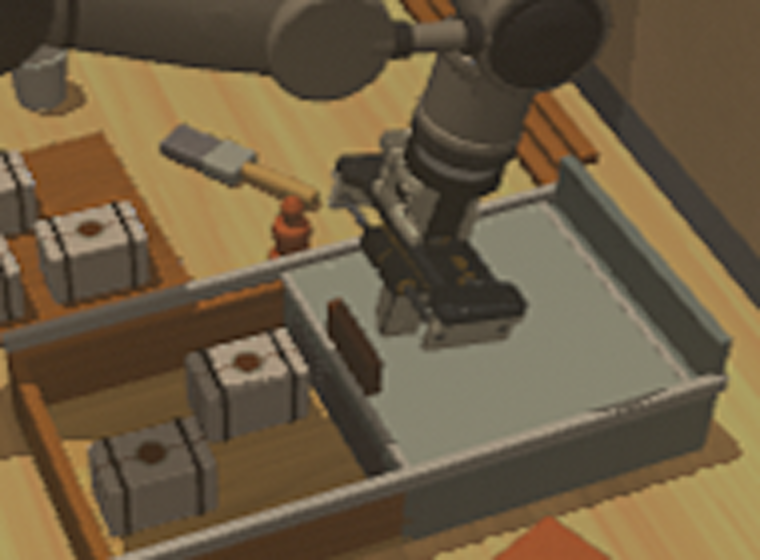

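send_rows([
  [[0.004,-0.008,0,0,0.0],[0.003,-0.008,0,0,0.0],[0.002,-0.008,0,0,0.0],[0.002,-0.01,0,0,0.0],[0.002,-0.01,0,0,0.0],[0,0,0,0,0.0]],
])

```text
time: 73.73
tool_pos: [690.2, -11.0, 101.4]
tcp_rot: [-1.788, 1.363, 2.983]
contact_force: [-0.1, 0.5, -0.1]
grip_width: 0.7
```

send_rows([
  [[0.003,-0.014,0,0,0.0],[0.003,-0.014,0,0,0.0],[0.003,-0.014,0,0,0.0],[0.003,-0.014,0,0,0.0],[0.003,-0.014,0,0,0.0],[0.003,-0.014,0,0,0.0],[0,0,0,0,0.0]],
])

```text
time: 74.32
tool_pos: [610.0, -14.3, 102.5]
tcp_rot: [-1.807, 1.381, 2.964]
contact_force: [0.8, -0.2, 0.9]
grip_width: 0.3
```

```bash
python3 - <<'E'
from h import *
o=st()
s=Cam('side');cv2.imwrite('pics/sd29.png',cv2.resize(s.img[120:260,220:410],None,fx=4,fy=4,interpolation=cv2.INTER_CUBIC))
E
```

```text
t 74.32 tcp [610.  -14.3 102.5] tz [ 0.055 -0.998 -0.044] tx [-0.185  0.033 -0.982] F [ 0.77 -0.15  0.95] M [ 0.04 -0.04  0.01] w 0.3
```

View pics/sd29.png

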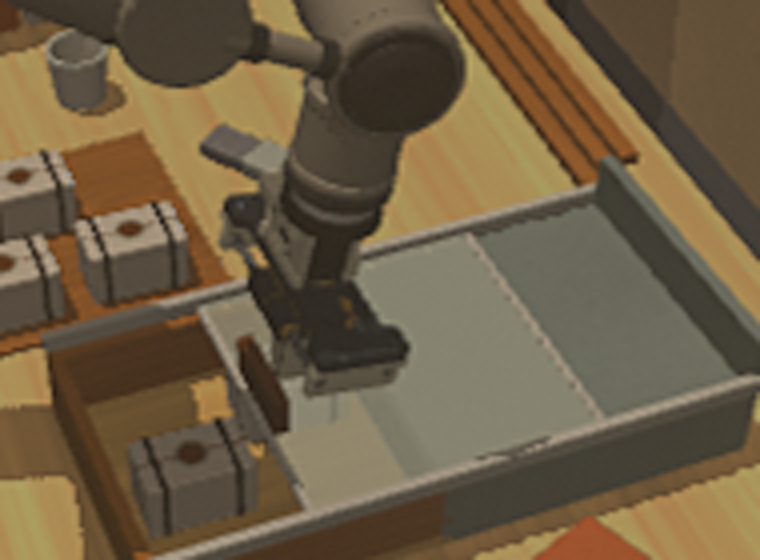

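send_rows([
  [[0.003,-0.013,0.001,0,0.0],[0.003,-0.014,0,0,0.0],[0.003,-0.014,0,0,0.0],[0.003,-0.014,0,0,0.0],[0.003,-0.014,0,0,0.0],[0.003,-0.014,0,0,0.0],[0,0,0,0,0.0]],
])

```text
time: 74.95
tool_pos: [539.2, -18.5, 103.3]
tcp_rot: [-1.842, 1.406, 2.929]
contact_force: [0.2, 0.0, 0.2]
grip_width: 0.6
```

send_rows([
  [[0.003,-0.012,0,0,0.0],[0.003,-0.012,0,0,0.0],[0.002,-0.01,0,0,0.0],[0.002,-0.008,0,0,0.0],[0.001,-0.005,0,0,0.0],[0,0,0,0,0.0]],
])

```text
time: 75.45
tool_pos: [502.2, -21.6, 102.4]
tcp_rot: [-1.858, 1.422, 2.913]
contact_force: [-0.1, -0.3, -0.2]
grip_width: 0.3
```

send_rows([
  [[0.001,-0.006,0,0,0.0],[0.001,-0.006,0,0,0.0],[0.001,-0.005,0,0,0.0],[0,-0.004,0,0,0.0],[0,-0.003,0,0,0.0]],
])

```text
time: 75.87
tool_pos: [479.3, -23.3, 102.9]
tcp_rot: [-1.862, 1.426, 2.909]
contact_force: [1.9, 0.6, -1.2]
grip_width: 0.5
```

send_rows([
  [[0,-0.003,0,0,0.0],[0,-0.003,0,0,0.0],[0,-0.002,0,0,0.0]],
])

```text
time: 76.12
tool_pos: [478.1, -23.7, 103.9]
tcp_rot: [-1.897, 1.444, 2.872]
contact_force: [6.6, 1.3, -5.4]
grip_width: 0.4
```

send_rows([
  [[0.001,-0.004,0,0,0.0],[0.001,-0.004,0,0,0.0],[0.001,-0.004,0,0,0.0]],
])

```text
time: 76.37
tool_pos: [478.1, -23.8, 104.1]
tcp_rot: [-1.985, 1.472, 2.781]
contact_force: [14.7, 4.2, -5.2]
grip_width: 0.3
```

send_rows([
  [[0,0.006,0,0,0.0],[0,0.006,0,0,0.0],[0,0.004,0,0,0.0],[-0.01,0,0,0,0.0],[-0.02,0,0,0,0.0],[-0.02,0,0,0,0.0],[-0.02,0,0,0,0.0],[-0.03,0,0,0,0.0],[-0.03,0,0,0,0.0],[0,0,0,0,0.0]],
])

```text
time: 77.2
tool_pos: [502.6, -28.0, 233.5]
tcp_rot: [-1.922, 1.451, 2.844]
contact_force: [1.2, -1.1, -0.0]
grip_width: 0.4
```

```bash
python3 - <<'E'
from h import *
o=st()
w=Cam('wrist','w30');s=Cam('scene','s30');d=Cam('side','sd30')
E
```

```text
t 77.2 tcp [502.6 -28.  233.5] tz [ 0.052 -0.998 -0.041] tx [-0.114  0.035 -0.993] F [ 1.22 -1.14 -0.02] M [-0.03  0.04 -0.01] w 0.4
```

View pics/w30.png

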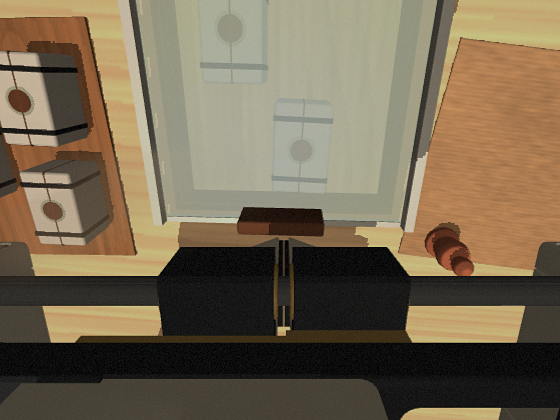

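View pics/s30.png

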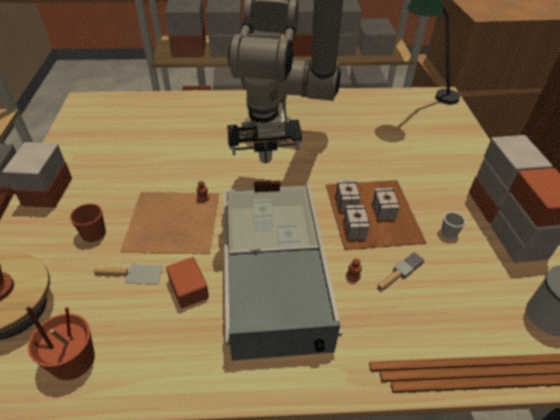

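View pics/sd30.png

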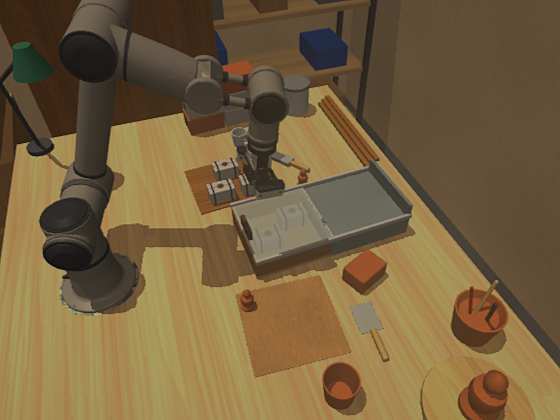

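```bash
python3 - <<'E'
from h import *
w=Cam('wrist'); print(w.pt(241,222,119),w.pt(324,222,119))
from plant import close_job
print(close_job())
E
```

```text
[462.79035563  14.0391243  119.        ] [468.18691498 -59.97738407 119.        ]
the job is handed in; nothing more can be done
None
```

All five moulds were there. I weighed and sorted each one, shut the panel again and handed the job in at about 77 s. No verdict came back.

| Mould | Where it started | Weight | Result |
|---|---|---|---|
| Far mould in the bay | cabinet | about 745 g | damp, left in the cabinet |
| Near mould in the bay | cabinet | about 475–480 g | dry, on the stock board |
| Sheet, nearest the cabinet | cardboard sheet | about 363 g | dry, on the stock board |
| Sheet, far | cardboard sheet | about 561 g | damp, on the cabinet floor |
| Sheet, near the robot | cardboard sheet | about 351 g | dry, on the stock board |

- **Closest call:** the near mould in the bay was only about 20–25 g under the limit. I weighed it longer, took a fresh zero with the gripper empty, and checked it against the joint torques. Both methods put it below 500 g.
- **Knocked mould:** the far mould on the sheet was shifted during the run. I measured it again before picking it up.
- **Last checks:** the final pictures show three moulds upright on the board, two upright under the panel and the bystanders I could see in place. The panel was against its stops both times: it pushed back with about 16 N when open and 15 N when shut. The grip measured at about its starting position.
- **What drifted:** the tool's tilt crept up to about 12° by the time I shut the panel. The moulds were set down only 1–3° off from how they were gripped, and they settled flat.

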